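Clamp up material test bars and start the shaker

TASK

Lay every square test bar that is on the bench flat in the shaker tray, one to a bay, then turn all three clamp bolts clockwise to their end stops. After that lift the guard on the switch station well open, flip the toggle beneath fully over to on, and lower the guard fully shut again; leave the other things on the bench where they are.

Things in the scene. Friction and masses are not known exactly. Their poses are not given: they have to be found in the camera images.
- bar0_c (a point): Centre of test bar 0 (grey concrete): a square prism 75 x 36 x 36 mm, 220 g, lying loose on the bench; its x axis runs along the 75 mm length. It may lie on any of its four long sides. None at the start if this bar is absent today.
- bar1_c (a point): Centre of test bar 1 (red brick): a square prism 75 x 36 x 36 mm, 190 g, lying loose on the bench; its x axis runs along the 75 mm length. It may lie on any of its four long sides. None at the start if this bar is absent today.
- bar2_c (a point): Centre of test bar 2 (brown wood): a square prism 75 x 36 x 36 mm, 80 g, lying loose on the bench; its x axis runs along the 75 mm length. It may lie on any of its four long sides. None at the start if this bar is absent today.
- bar3_c (a point): Centre of test bar 3 (pale stone): a square prism 75 x 36 x 36 mm, 260 g, lying loose on the bench; its x axis runs along the 75 mm length. It may lie on any of its four long sides. None at the start if this bar is absent today.
- tray (a point): Centre of the tray's floor, on the floor surface, 41 mm above the bench (z up). The aluminium tray is fixed on a grey shaker base 130 x 470 mm. It has three bays in a row along its y axis, centred at y = -92, 0 and +92 mm, each 54 mm (x) by 88 mm (y) inside, with walls and ribs 4 mm thick standing 12 mm above the floor. A bar lies in a bay with its length along y; one bar fits a bay.
- guard_hinge (a point): Point on the guard's hinge axis, midway along it, 67 mm above the bench, fixed to the switch station; the hinge axis is this frame's y axis, x points from the front of the station to its back. The station is a grey box 150 (x) x 120 (y) x 35 mm with a raised block 125 x 46 mm on it (top at 65 mm), its centre 50 mm in front (-x) of the hinge.
- guard_boss (a point): Point midway between the two thumb bosses of the guard. The guard is a black cover 100 x 48 x 36 mm, hinged at its back end, over the raised block. The bosses are round aluminium studs 16 mm in diameter, one on each side of the guard, 60 mm over both; this point lies 82 mm in front of the hinge and 18 mm above it when shut. Pinched by the bosses across the width (y), the guard pivots in the grip.
- guard (a joint): Guard angle, rad: 0 shut, growing as its front end swings up and back, to 2.0 at its stop. It stays where it is left (friction about 1 N at the bosses).
- toggle_tip (a point): Tip of the steel bat toggle under the guard, a round rod 8 mm thick and 28 mm long standing on the block's top at 65 mm; its pivot is 60 mm in front (-x) of the hinge and 2 mm lower.
- toggle (a joint): Toggle angle, rad: 0 is off (leaning 26 degrees towards +y of the guard_hinge frame), 0.9 is fully on (leaning as much to -y). It stays where it is left; about 1 N at its tip moves it.
- bolt0_grip (a point): Centre of the black wing grip of captive clamp bolt 0, at the tray's +y end, 195 mm from its centre; on the bolt's upright axis, 76 mm above the bench. The wing is 42 mm long (x axis), 12 mm thick (y axis) and 27 mm tall, its top 89 mm above the bench, with a steel clamp arm below it at 57 mm.
- bolt0 (a joint): Angle of clamp bolt 0, rad: grows clockwise seen from above, to the end stop at 1.75, where the clamp arm lies over the tray's rim (locked). Starts between 0 and 0.35. It turns against light friction and stays where it is left.
- bolt1_grip (a point): Centre of the black wing grip of captive clamp bolt 1, at the front (-x side) of the tray's middle, 95 mm from its centre; on the bolt's upright axis, 76 mm above the bench. The wing is 42 mm long (x axis), 12 mm thick (y axis) and 27 mm tall, its top 89 mm above the bench, with a steel clamp arm below it at 57 mm.
- bolt1 (a joint): Angle of clamp bolt 1, rad: grows clockwise seen from above, to the end stop at 1.75, where the clamp arm lies over the tray's rim (locked). Starts between 0 and 0.35. It turns against light friction and stays where it is left.
- bolt2_grip (a point): Centre of the black wing grip of captive clamp bolt 2, at the tray's -y end, 195 mm from its centre; on the bolt's upright axis, 76 mm above the bench. The wing is 42 mm long (x axis), 12 mm thick (y axis) and 27 mm tall, its top 89 mm above the bench, with a steel clamp arm below it at 57 mm.
- bolt2 (a joint): Angle of clamp bolt 2, rad: grows clockwise seen from above, to the end stop at 1.75, where the clamp arm lies over the tray's rim (locked). Starts between 0 and 0.35. It turns against light friction and stays where it is left.
- core: Short round grey concrete core, 52 mm in diameter, 55 mm tall, standing; not part of the job. Origin at the centre of its underside.
- tape: Roll of tape, 90 mm across, 24 mm tall, lying flat; not part of the job. Origin at the centre of its underside.
- jar: Jar, 68 mm in diameter, 85 mm tall; not part of the job. Origin at the centre of its underside.
- carton: Cardboard carton 110 x 80 x 60 mm; not part of the job. Origin at the centre of its underside.
- tile: Flat tile 100 x 100 x 12 mm; not part of the job. Origin at the centre of its underside.
Mind the look-alikes: they are no part of the job. What is shaped like the part that bears bar2_c but green, purple or turquoise is not meant.

How it is judged:
On the way, in this order (a step that is already met when the one before it is completed fails the run):
1. every bar present lies flat in a bay of the tray (x of bar0_c in the frame of tray between -0.013 and 0.013 m and y of bar0_c in the frame of tray between -0.14 and 0.14 m and z of bar0_c in the frame of tray between 0.01 and 0.0225 m and x of bar1_c in the frame of tray between -0.013 and 0.013 m and y of bar1_c in the frame of tray between -0.14 and 0.14 m and z of bar1_c in the frame of tray between 0.01 and 0.0225 m and x of bar2_c in the frame of tray between -0.013 and 0.013 m and y of bar2_c in the frame of tray between -0.14 and 0.14 m and z of bar2_c in the frame of tray between 0.01 and 0.0225 m and x of bar3_c in the frame of tray between -0.013 and 0.013 m and y of bar3_c in the frame of tray between -0.14 and 0.14 m and z of bar3_c in the frame of tray between 0.01 and 0.0225 m), for 0.2 s.
2. all three clamp bolts are at their end stops (1.64 rad or more) (value of joint each of bolt0, bolt1, bolt2 above 1.64 rad), for 0.2 s.
3. the guard is lifted well open (over 1.2 rad) with the toggle still off (value of joint guard above 1.2 rad and value of joint toggle below 0.45 rad), for 0.2 s.
4. the toggle is on (0.75 rad or more) under the open guard (value of joint toggle above 0.75 rad and value of joint guard above 0.8 rad), for 0.2 s.
5. the guard is shut again (under 0.1 rad) with the toggle on (value of joint guard below 0.1 rad and value of joint toggle above 0.75 rad), for 0.2 s.
At the end, for the whole second after the job is handed in: Every bar present lies flat in a bay (centre within 13 mm of the tray's middle line, within 140 mm along it and under 22.5 mm above its floor) and at rest; the three bolts are at 1.64 rad or more; the toggle is at 0.75 rad or more; the guard is under 0.1 rad (all of step 1 and all of step 2 and all of step 5 and linear speed of each of bar0, bar1, bar2, bar3 below 0.02 m/s); the robot touches nothing.
It fails at once if one of the other loose things (round core, tape roll, jar, carton, tile) is shifted by more than 40 mm (distance of any of core, tape, jar, carton, tile from where it was at the start of the episode above 0.04 m).
Of bar0, bar1, bar2, bar3 only 2 to 3 are there at a start; the rules pass over those that are not, and their reading is None.
At some moment in a run one of bar0, bar1, bar2, bar3 may be knocked a few centimetres aside while the robot is not near it.
Once in a run the grip may slacken for a moment while it holds something.
It also fails if it takes over 210 s, if anything falls off the work surface, if the arm or the gripper's body presses on something with over 40 N, if the wrist force passes 120 N, or if a joint passes its speed limit or range.

ROBOT

A 7-joint arm with a two-finger parallel gripper is mounted at the origin on the work surface. World frame = base frame: x ahead of the robot, y to its left, z up, the work surface at z = 0. Lengths are in m, angles in rad, forces in N, time in s.
With the tool pointing down it reaches from about 0.425 to 1.025 m from the base axis. Payload 9.4 kg.
Tool frame: the origin (TCP) lies on the centre line of the jaws, within the pads' length; the fingertips stand 19 mm ahead of it and the grasp point (between the pads) is the TCP; z points along the fingers, y is the line along which they close (so a half turn about z gives the same grasp; the last joint's range is limited). The gripper opens to 85 mm and grips with 20 to 120 N. Pads are 22 mm wide; open, the fingers measure 114 mm over their backs; the gripper's body (76 mm by 85 mm) begins 54 mm behind the grasp point. The pads swing forward as they close: fully open they stand 13 mm farther back than shut.
Start: joints at [-1.386, 0.599, -0.003, 1.599, 0.002, 0.943, -0.08], TCP at [0.188, 0.7, 0.211] pointing down, gripper open.
Joint ranges: [-2.57, 2.57], [-0.35, 1.97], [-1.29, 1.29], [0.11, 2.56], [-1.05, 4.19], [0.11, 1.86], [-2.63, 2.63]. Speed limits (rad/s): [2.22, 2.22, 3.01, 3.01, 3.14, 3.14, 3.14].

INTERFACE

Orientations are given as a unit quaternion [x, y, z, w].
In Python, from plant import ctrl, viewer gives the robot as it stands.
- The arm moves only by the tool jog_arm, never from a script. Its argument "motion" is one flat list of numbers, 7 for each row, row after row: the shift along the tool's x, y, z in units of 15 cm (1.0 is 15 cm), then the turn, a rotation vector about the tool's x, y, z in units of pi rad (1.0 is pi rad), then the finger opening in mm, from 0 to 85.4. A call has 1 to 5 rows; each row is the pose to reach, as a shift and turn from the pose commanded when the call began, along the tool's axes at that moment, turning the shorter way round; what a row does not reach only later rows make up. A row lasts 1/8 s, in which the tool goes at most 62.5 mm and 10.7 degrees, less where a joint would pass 70% of its speed; a pose out of reach is approached as far as the arm can. A call with a number of a shift or a turn outside -1 to 1 is refused whole. A call with a gripper value outside its range is refused whole. The fingers move at their own pace and stop on an object; "grip_force" is the grip in N (left out, the last holds). Time passes only in rows, so rows that repeat a pose let the fingers close. It gives the time, the measured TCP pose, the force, the opening and the grip force at its end, in the units of the state.
- ctrl.sense(): the state, without advancing time (a new reading comes with each control period).
- viewer.capture(name): name is "side" or "top"; returns a dict with "pixels" (480x640x3 uint8, blue, green, red), "mtx" (3x3 intrinsics, pixels), "extrinsics" (4x4, takes a point from camera to world coordinates). Camera axes: x right, y down, z forward; pixel columns grow to the right and rows downward; lengths in m; the calibration is good to about 2 mm. A picture is of the moment at which its call begins. There is no depth.
- ctrl.sign_off(): hands the job in; it is judged then, once.
The state is a dict: "time": time; "joint_positions": joint angles; "qd": joint speeds; "effort": joint torques, N m; "ee_pos": TCP position; "ee_rot": TCP orientation; "contact_force": force on the tool from outside, world axes, zero at the start; "wrist_torque": the same for the moment, N m; "width": finger opening in m; "grasp_force": force on a finger pad.
Only numpy, scipy, OpenCV 4.12 (cv2) and the standard library are available. Lean on these libraries where they do the work, as an engineer would, in place of code of your own. Each camera call takes 0.05 s, during which the arm holds its last target. There are 200 camera calls.

## Working session

There is one attempt and no reset: what is moved stays moved. The work goes in short steps, Python scripts to look and compute and a tool call to move; the robot and the scene stay as the last step left them, time stands still between calls to the robot, and variables do not carry over. Pictures are saved under pics/ and viewed, at most 14 in all, crops included, and the job is handed in when it is done.

Besides the shell and the picture viewer there is one more tool, called after "Emit:" as name(argument=value, ...) on one line, values as JSON. jog_arm: Moves the arm, as the interface text tells. Its arguments: {"type":"object","properties":{"motion":{"type":"array"},"grip_force":{"type":"number"}},"required":["motion"]}

```bash
ls; mkdir -p pics; python3 - <<'E'
from plant import ctrl, viewer
import cv2,numpy as np
print(ctrl.sense())
for n in("side","top"):
    c=viewer.capture(n); cv2.imwrite(f"pics/{n}0.png",c["pixels"]); print(n,c["mtx"].round(1).tolist(),c["extrinsics"].round(4).tolist())
E
```

```text
pics
{'time': 0.0, 'joint_positions': array([-1.38571384,  0.60013565, -0.00253272,  1.60013501,  0.00181159,
        0.94286879, -0.07981978]), 'qd': array([-0.0002634 ,  0.00052348, -0.00136948, -0.00050389,  0.00091055,
        0.000705  ,  0.00115827]), 'effort': array([ 7.49296987e-05, -7.76427770e+01,  1.56464640e+00, -2.58010179e+01,
        1.22625628e-02,  8.69904470e-03, -1.43854447e-05]), 'ee_pos': array([0.18753165, 0.69981307, 0.21040769]), 'ee_rot': array([ 1.30499502e-01,  9.91448074e-01, -7.72137065e-04, -2.24246680e-05]), 'contact_force': array([-0.14470688, -0.02724598, -0.88491471]), 'wrist_torque': array([-0.00647638,  0.03589559,  0.03279005]), 'grasp_force': 0.0, 'width': 0.08524194334898964}
side [[500.5, 0.0, 316.4], [0.0, 500.5, 246.7], [0.0, 0.0, 1.0]] [[0.7709, -0.3609, 0.5249, -0.2115], [-0.6367, -0.4111, 0.6524, -0.8731], [-0.0196, -0.8371, -0.5467, 0.7568], [0.0, 0.0, 0.0, 1.0]]
top [[546.9, 0.0, 315.8], [0.0, 546.9, 240.3], [0.0, 0.0, 1.0]] [[-0.0191, -0.9953, 0.0952, 0.34], [-0.9996, 0.0171, -0.0212, -0.0157], [0.0194, -0.0956, -0.9952, 1.4865], [0.0, 0.0, 0.0, 1.0]]
```

View pics/side0.png

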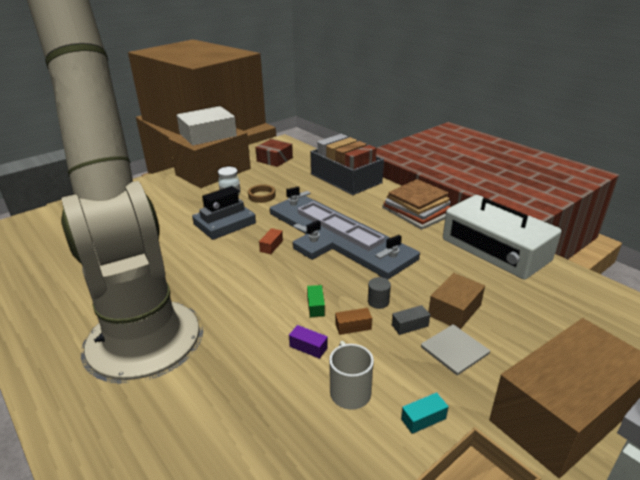

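View pics/top0.png

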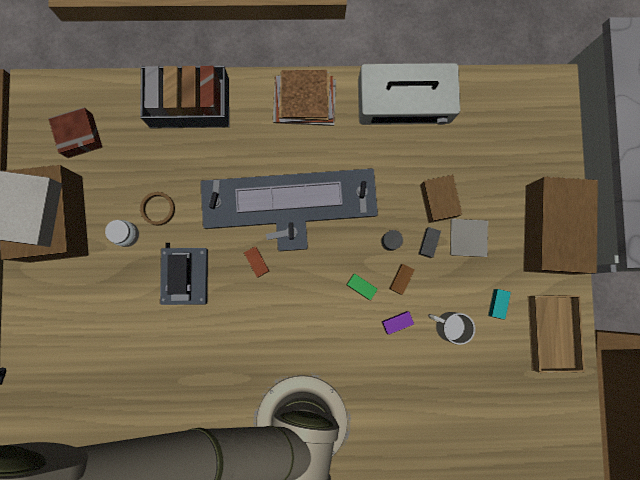

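Side view: grey bar at (410,319), brown (353,321), red (271,240), with green (316,300), purple (308,341) and turquoise (425,412) look-alikes. Top view: red bar at (257,262), brown at (402,279), grey at (430,242); green (362,287), purple (398,322), turquoise (500,304) aren't meant. The tray is at (289,197), the station at (184,276), and the wings at (214,200), (291,231) and (363,189). No pale bar is visible.

```bash
cat > h.py <<'E'
import cv2,numpy as np
from plant import ctrl,viewer
from scipy.spatial.transform import Rotation as R
def cap(n):
    c=viewer.capture(n); return c["pixels"],np.array(c["mtx"]),np.array(c["extrinsics"])
def cast(px,z,K,E):
    px=np.atleast_2d(np.float64(px)); d=np.c_[px,np.ones(len(px))]@np.linalg.inv(K).T@E[:3,:3].T
    o=E[:3,3]; return o+d*((z-o[2])/d[:,2])[:,None]
def proj(P,K,E):
    p=(np.atleast_2d(P)-E[:3,3])@E[:3,:3]@K.T; return p[:,:2]/p[:,2:]
def blob(m,near=None,amin=30):
    cs=[c for c in cv2.findContours(m.astype(np.uint8),0,cv2.CHAIN_APPROX_NONE)[0] if cv2.contourArea(c)>=amin]
    if near is not None: cs=sorted(cs,key=lambda c:np.hypot(*(c[:,0].mean(0)-near)))
    return cs
def rect(c,z,K,E):
    w=cast(c[:,0],z,K,E)[:,:2]; (x,y),(a,b),t=cv2.minAreaRect((w*1000).astype(np.float32))
    if a<b: a,b,t=b,a,t+90
    return np.array([x,y])/1000,(round(a),round(b)),(t+90)%180-90   # centre m, mm sides, long axis deg from x
def state():
    s=ctrl.sense(); r=R.from_quat(s["ee_rot"]).as_matrix()
    return s,r
def togo(p,yaw=None):
    "shift (units) and turn (units about tool z) to put TCP at p, tool y at world heading yaw deg"
    s,r=state(); d=r.T@(np.array(p)-s["ee_pos"])/.15; out=d.round(3).tolist()
    if yaw is not None:
        y=np.radians(yaw); ty=np.array([np.cos(y),np.sin(y),0]); z=np.array([0,0,-1.]); T=np.c_[np.cross(ty,z),ty,z]
        best=min((R.from_matrix(r.T@T@np.diag([k,k,1])).as_rotvec() for k in(1,-1)),key=np.linalg.norm)
        out+= (best/np.pi).round(3).tolist()
    return out
E
python3 - <<'E'
from h import *
I,K,E=cap("top")
hsv=cv2.cvtColor(I,cv2.COLOR_BGR2HSV)
for n,(u,v) in dict(red=(257,262),brown=(402,279),grey=(430,242),green=(362,287),core=(393,240),tray=(289,197),trayfl=(262,199),base=(230,210),w0=(214,202),w1=(291,232),w2=(363,190),guard=(178,275),box=(200,260),wood=(330,300)).items():
    print(n,I[v,u],hsv[v,u])
cv2.imwrite("pics/c1.png",cv2.resize(I[160:310,150:510],None,fx=2.2,fy=2.2,interpolation=cv2.INTER_CUBIC))
E
```

```text
red [ 42  66 121] [  9 166 121]
brown [ 40  74 105] [ 16 158 105]
grey [72 74 71] [70 10 74]
green [ 81 148  61] [ 67 150 148]
core [76 78 78] [30  7 78]
tray [139 127 131] [130  22 139]
trayfl [137 129 129] [120  15 137]
base [83 80 73] [99 31 83]
w0 [10 17 12] [ 51 105  17]
w1 [43 43 41] [90 12 43]
w2 [32 26 31] [145  48  32]
guard [45 41 40] [114  28  45]
box [85 79 74] [106  33  85]
wood [ 92 124 142] [ 19  90 142]
```

View pics/c1.png

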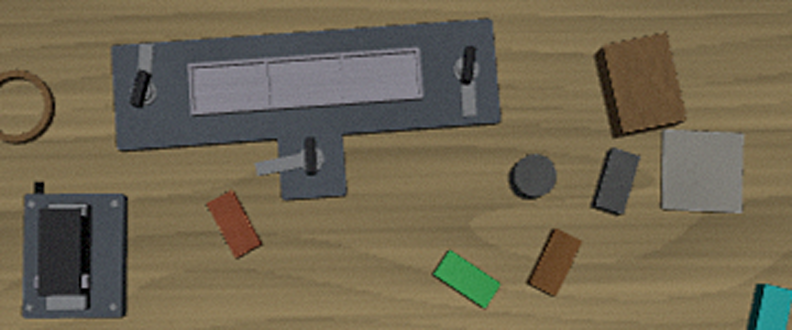

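Enlarged crop: red bar (234,225), brown (554,262) and grey rectangular (616,180) are the three bars. The grey disc at (533,176) is the core and green (467,278) is a look-alike. Next I'll measure them.

```bash
python3 - <<'E'
from h import *
I,K,E=cap("top")
I=cv2.medianBlur(I,3)
h=cv2.cvtColor(I,cv2.COLOR_BGR2HSV).astype(int); H,S,V=h[...,0],h[...,1],h[...,2]
for n,m,uv,z in(("red",(H<13)&(S>135),(257,262),.018),("brown",(S>128)&(H>=8)&(H<22),(402,279),.018),("grey",(S<60)&(V<110),(430,242),.018),
  ("tray",(S<50)&(V>108),(289,197),.05),("tile",(S<50)&(V>108),(468,238),.012),("core",(S<60)&(V<110),(393,240),.055),
  ("w0",V<52,(214,200),.086),("w1",V<52,(291,231),.086),("w2",V<52,(363,189),.086),("guard",V<58,(178,275),.1),("box",(S<60)&(V<100),(184,276),.035),("jar",(S<60)&(V>120),(121,233),.085)):
    c=blob(m,uv,25)[0]; print(n,cv2.contourArea(c),c[:,0].mean(0).round(),rect(c,z,K,E))
E
```

```text
red 346.0 [256. 262.] (array([0.42581741, 0.11428812]), (78, 38), 27.33513641357422)
brown 364.5 [401. 279.] (array([ 0.37202625, -0.27562708]), (76, 40), -27.178966522216797)
grey 356.5 [429. 242.] (array([ 0.47071814, -0.35472101]), (79, 41), -19.299461364746094)
tray 2207.0 [288. 196.] (array([0.5965293 , 0.02432332]), (281, 62), -86.71274328231812)
tile 1224.0 [469. 237.] (array([ 0.48237115, -0.46372919]), (100, 99), 85.80963134765625)
core 302.0 [392. 240.] (array([ 0.47443021, -0.24715263]), (53, 53), -1.7578125)
w0 72.5 [213. 200.] (array([0.58287781, 0.21698982]), (43, 16), -15.19232177734375)
w1 54.0 [291. 231.] (array([0.49921347, 0.0179327 ]), (41, 10), -0.825042724609375)
w2 58.0 [362. 189.] (array([ 0.60582635, -0.16928127]), (43, 12), -9.558387756347656)
guard 850.5 [181. 277.] (array([0.38666245, 0.30120886]), (113, 60), 0.1511138379573822)
box 2570.0 [184. 275.] (array([0.39597119, 0.30478314]), (158, 125), -1.1157989501953125)
jar 514.5 [119. 232.] (array([0.50295285, 0.45942548]), (69, 64), 89.05564880371094)
```

```bash
python3 - <<'E'
from h import *
print(togo([.426,.114,.17],117.3))
E
```

```text
[-2.546, -3.362, 0.275, -0.0, -0.0, -0.235]
```

Emit:
jog_arm(motion=[-0.637,-0.84,0.02,0,0,0,60,-0.637,-0.84,0.02,0,0,0,60,-0.637,-0.84,0.02,0,0,0,60], grip_force=60)

```text
time: 0.57
ee_pos: [0.2489, 0.5505, 0.2082]
ee_rot: [0.132, 0.991, -0.001, 0.0]
contact_force: [0.0, 0.6, -0.3]
width: 0.0599
grasp_force: 0.0
```

Emit:
jog_arm(motion=[-0.637,-0.84,0.02,0,0,0,60,-0.637,-0.84,0.02,0,0,0,60,-0.637,-0.84,0.02,0,0,0,60])

```text
time: 0.95
ee_pos: [0.3081, 0.404, 0.2053]
ee_rot: [0.132, 0.991, -0.001, 0.0]
contact_force: [1.0, 0.5, -0.1]
width: 0.0603
grasp_force: 0.0
```

Emit:
jog_arm(motion=[-0.637,-0.84,0.02,0,0,0,60,-0.637,-0.84,0.02,0,0,0,60,-0.637,-0.84,0.02,0,0,0,60])

```text
time: 1.32
ee_pos: [0.3674, 0.2578, 0.2024]
ee_rot: [0.132, 0.991, -0.0, 0.0]
contact_force: [0.2, 0.5, 0.4]
width: 0.0602
grasp_force: 0.0
```

Emit:
jog_arm(motion=[-0.637,-0.84,0.2,0,0,-0.235,60,-0.637,-0.84,0.2,0,0,-0.235,60,-0.637,-0.84,0.2,0,0,-0.235,60,-0.637,-0.84,0.2,0,0,-0.235,60,-0.637,-0.84,0.2,0,0,-0.235,60])

```text
time: 1.95
ee_pos: [0.4266, 0.114, 0.1722]
ee_rot: [-0.235, 0.972, 0.0, -0.0]
contact_force: [-0.3, 0.2, -0.1]
width: 0.0602
grasp_force: 0.0
```

```bash
cat >> h.py <<'E'
def bars():
    I,K,E=cap("top"); I=cv2.medianBlur(I,3)
    h=cv2.cvtColor(I,cv2.COLOR_BGR2HSV).astype(int); H,S,V=h[...,0],h[...,1],h[...,2]
    sub=(slice(160,340),slice(195,480))
    for n,m in(("red",(H<12)&(S>135)),("brown",(S>128)&(H>=8)&(H<22)),("grey",(S<60)&(V<110))):
        k=np.zeros(m.shape,bool); k[sub]=m[sub]
        for c in blob(k,amin=150):
            r=rect(c,.018,K,E)
            if 60<r[1][0]<95 and 30<r[1][1]<50: print(n,c[:,0].mean(0).round().tolist(),r[0].round(4).tolist(),r[1],round(r[2],1))
E
python3 - <<'E'
from h import *
bars(); s,_=state(); print(s["ee_pos"].round(4),s["joint_positions"].round(2),s["width"],s["contact_force"]); print(togo([.426,.114,.035],117.3))
E
```

```text
brown [401.0, 279.0] [0.3721, -0.2754] (76, 41) -27.6
grey [465.0, 328.0] [0.2388, -0.4416] (66, 41) -9.7
grey [430.0, 242.0] [0.4705, -0.3555] (79, 41) -18.4
[0.4265 0.1145 0.1723] [-0.27  0.33 -0.15  2.26  0.09  0.56  1.55] 0.05990262949352296 [-0.26389263  0.59893738  0.14109435]
[0.004, -0.002, 0.915, 0.0, 0.0, -0.001]
```

Emit:
jog_arm(motion=[0.004,-0.002,0.4,0,0,0,60,0.004,-0.002,0.7,0,0,0,60,0.004,-0.002,0.915,0,0,0,60,0.004,-0.002,0.915,0,0,0,60])

```text
time: 2.5
ee_pos: [0.4248, 0.1146, 0.0335]
ee_rot: [-0.236, 0.972, -0.0, -0.002]
contact_force: [0.2, -0.6, 0.4]
width: 0.0602
grasp_force: 0.0
```

Emit:
jog_arm(motion=[0,0,0,0,0,0,25,0,0,0,0,0,0,25,0,0,0,0,0,0,25,0,0,0,0,0,0,25])

```text
time: 3.0
ee_pos: [0.4264, 0.114, 0.0357]
ee_rot: [-0.236, 0.972, 0.0, 0.001]
contact_force: [0.1, -0.0, -0.2]
width: 0.0251
grasp_force: 0.0
```

Emit:
jog_arm(motion=[0,0,-0.5,0,0,0,60,0,0,-0.9,0,0,0,60,-0.5,0,-0.9,0,0,0,60,-0.9,0,-0.9,0,0,0,60,-0.9,0,-0.9,0,0,0,60])

```text
time: 3.62
ee_pos: [0.5494, 0.178, 0.1708]
ee_rot: [-0.236, 0.972, 0.001, 0.002]
contact_force: [-0.9, -1.3, 0.0]
width: 0.0601
grasp_force: 0.0
```

```bash
python3 - <<'E'
from h import *
bars()
for n in("top","side"):
    I=cap(n)[0]; c=I[150:330,180:420] if n=="top" else I[180:330,180:420]
    cv2.imwrite(f"pics/{n}2.png",cv2.resize(c,None,fx=3,fy=3,interpolation=cv2.INTER_CUBIC))
E
```

```text
brown [401.0, 279.0] [0.3724, -0.2749] (76, 39) -27.6
grey [465.0, 328.0] [0.2387, -0.4417] (66, 42) -9.7
grey [430.0, 242.0] [0.4706, -0.355] (79, 40) -19.3
```

View pics/side2.png

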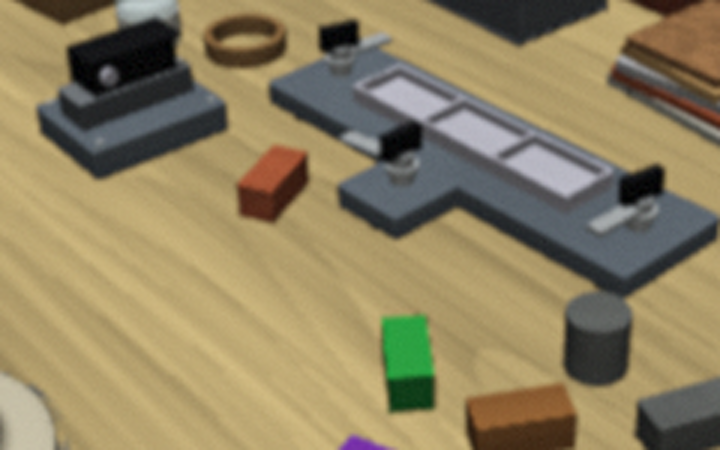

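The side crop shows the red bar at about full-frame (271,240), unmoved, but no arm. I'll look at the full frames.

```bash
python3 - <<'E'
from h import *
a,K,E=cap("top"); b,K2,E2=cap("side")
s,_=state(); print(s["time"],s["ee_pos"],proj(s["ee_pos"],K,E),proj(s["ee_pos"],K2,E2)); print(E.round(3).tolist(),E2.round(3).tolist())
cv2.imwrite("pics/both.png",cv2.resize(np.hstack([a,b]),(800,300),interpolation=cv2.INTER_AREA))
E
```

```text
3.875 [0.54435985 0.17491554 0.16970694] [[225.05507659 209.68580939]] [[290.37141411 170.90154558]]
[[-0.019, -0.995, 0.095, 0.34], [-1.0, 0.017, -0.021, -0.016], [0.019, -0.096, -0.995, 1.487], [0.0, 0.0, 0.0, 1.0]] [[0.771, -0.361, 0.525, -0.212], [-0.637, -0.411, 0.652, -0.873], [-0.02, -0.837, -0.547, 0.757], [0.0, 0.0, 0.0, 1.0]]
```

View pics/both.png

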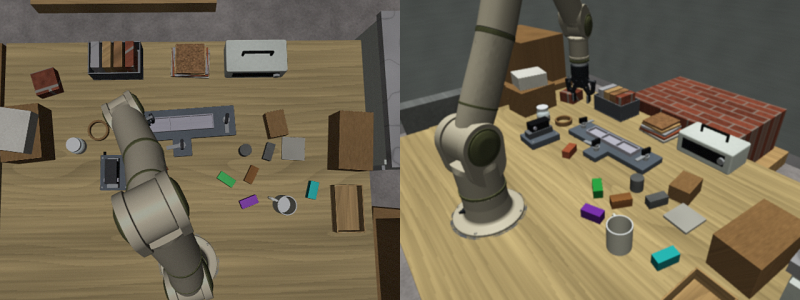

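Top is left, side is right: the arm is above the tray's left end and the red bar is unmoved at side (271,240). So the first grasp missed, and I'll check the position estimates by comparing both views.

```bash
python3 - <<'E'
from h import *
I,K,E=cap("side"); I=cv2.medianBlur(I,3)
h=cv2.cvtColor(I,cv2.COLOR_BGR2HSV).astype(int); H,S,V=h[...,0],h[...,1],h[...,2]
for n,m,uv in(("red",(H<12)&(S>135),(271,240)),("brown",(S>140)&(H>=6)&(H<20),(353,321)),("green",(H>50)&(H<75)&(S>130),(316,300)),("core",(S<60)&(V<110),(379,293)),("trayfl",(S<40)&(V>125),(345,225)),("tile",(S<60)&(V>120),(455,348))):
    c=blob(m,uv,40)[0]; r=rect(c,.018,K,E); print(n,c[:,0].mean(0).round(),r, cast([c[:,0].mean(0)],.018,K,E).round(3))
P=np.array([[.426,.114,.018],[.372,-.275,.018],[.4705,-.355,.018],[.597,.024,.041],[.474,-.247,.03],[.482,-.464,.012]])
print(proj(P,K,E).round())
# red bar: top-surface
I,K,E=cap("top"); print(proj(P,K,E).round())
E
```

```text
red [270. 241.] (array([0.42325131, 0.11733801]), (115, 56), 27.817523956298828) [[0.421 0.115 0.018]]
brown [353. 321.] (array([ 0.37115356, -0.27329938]), (82, 68), -27.265865325927734) [[ 0.369 -0.273  0.018]]
green [315. 301.] (array([ 0.35320602, -0.1631714 ]), (110, 35), 51.25655746459961) [[ 0.35  -0.166  0.018]]
core [410. 319.] (array([ 0.46941599, -0.35285941]), (93, 63), -18.945823669433594) [[ 0.467 -0.353  0.018]]
trayfl [341. 222.] (array([0.63448346, 0.07241707]), (302, 75), -86.67960166931152) [[0.635 0.061 0.018]]
tile [455. 348.] (array([ 0.47230048, -0.46874997]), (100, 100), 86.1701431274414) [[ 0.471 -0.47   0.018]]
[[272. 240.]
 [354. 320.]
 [412. 319.]
 [340. 225.]
 [378. 291.]
 [456. 346.]]
[[256. 262.]
 [401. 279.]
 [430. 242.]
 [289. 197.]
 [390. 241.]
 [469. 237.]]
```

```bash
python3 - <<'E'
from h import *
I,K,E=cap("side")
s,r=state(); p=s["ee_pos"]; print(p,s["ee_rot"])
C=I.copy()
for q in(p,p+.019*r[:,2]):
    u=proj(q,K,E)[0].astype(int); print(u); C[u[1],u[0]]=(0,0,255)
cv2.imwrite("pics/grip.png",cv2.resize(C[80:260,210:370],None,fx=3.3,fy=3.3,interpolation=cv2.INTER_NEAREST))
E
```

```text
[0.54504553 0.17525436 0.17010252] [-2.35854539e-01  9.71788303e-01 -1.61347994e-04 -3.24551779e-04]
[290 170]
[290 176]
```

View pics/grip.png

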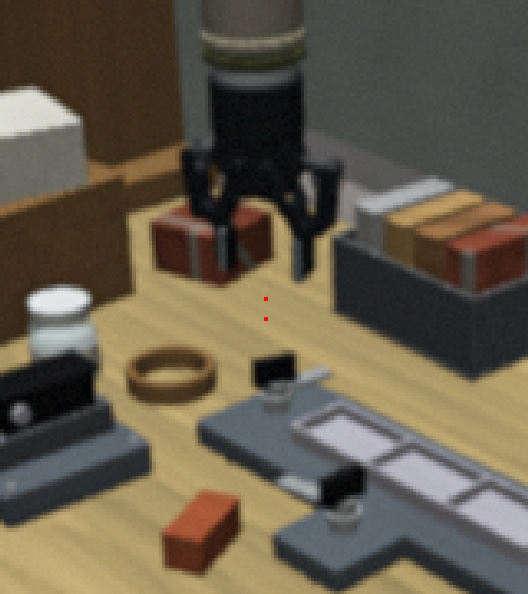

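The fingertips are at crop (223,268) and (303,278), well above the projected TCP at (266,298) and tip at (266,318). So the true fingers are about 35–45 mm higher than the reported TCP implies, or displaced away from the camera. I'll return over the bar and view from there.

Emit:
jog_arm(motion=[0.45,0,0,0,0,0,60,0.9,0,0,0,0,0,60,0.9,0,0.5,0,0,0,60,0.9,0,0.85,0,0,0,60,0.9,0,0.85,0,0,0,60])

```text
time: 4.65
ee_pos: [0.4231, 0.1131, 0.0394]
ee_rot: [-0.236, 0.972, -0.001, -0.004]
contact_force: [0.4, 0.2, 0.2]
width: 0.0604
grasp_force: 0.0
```

```bash
python3 - <<'E'
from h import *
s,r=state(); p=s["ee_pos"]; print(p,s["ee_rot"],s["joint_positions"])
I,K,E=cap("side"); C=I.copy()
for q in(p,p+.019*r[:,2]):
    u=proj(q,K,E)[0].astype(int); print(u); C[u[1],u[0]]=(0,255,255)
A=cv2.resize(C[150:270,220:320],None,fx=4,fy=4.,interpolation=cv2.INTER_NEAREST)
T,K,E=cap("top"); 
B=cv2.resize(T[200:320,200:300],None,fx=4,fy=4,interpolation=cv2.INTER_CUBIC); print(proj(p,K,E))
cv2.imwrite("pics/grip2.png",np.hstack([A,B]))
E
```

```text
[0.42309876 0.11305464 0.0394223 ] [-2.36349908e-01  9.71657961e-01 -7.05369998e-04 -4.36230451e-03] [-0.33766063  0.58840901 -0.07565354  2.37217165  0.21738848  0.19567214
  1.43365114]
[270 234]
[271 240]
[[255.86902736 262.19151967]]
```

View pics/grip2.png

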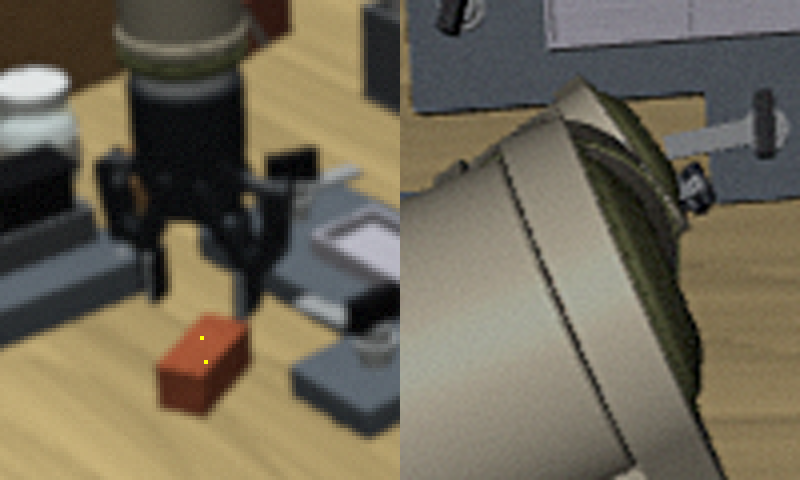

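```bash
python3 - <<'E'
from h import *
_,K1,E1=cap("top"); _,K2,E2=cap("side")
for z in(.08,.1,.12,.14,.16,.18,.2):
    q=cast([[274,247]],z,K1,E1)[0]; print(z,q.round(3),proj(q,K2,E2).round(1))
print("side tips at heights",[ (z,cast([[(220+197/4),150+309/4]],z,K2,E2)[0].round(3).tolist()) for z in(.02,.04,.06,.08)])
s,r=state(); print(s["ee_pos"],r.round(3).tolist())
E
```

```text
0.08 [0.459 0.062 0.08 ] [[291.9 224.1]]
0.1 [0.457 0.061 0.1  ] [[291.3 217.9]]
0.12 [0.456 0.06  0.12 ] [[290.7 211.7]]
0.14 [0.454 0.059 0.14 ] [[290.  205.3]]
0.16 [0.452 0.058 0.16 ] [[289.4 198.8]]
0.18 [0.451 0.057 0.18 ] [[288.7 192.1]]
0.2 [0.449 0.056 0.2  ] [[288.1 185.3]]
side tips at heights [(0.02, [0.459, 0.174, 0.02]), (0.04, [0.441, 0.146, 0.04]), (0.06, [0.423, 0.118, 0.06]), (0.08, [0.404, 0.089, 0.08])]
[0.42709563 0.11433926 0.04468172] [[-0.889, -0.459, 0.003], [-0.459, 0.889, 0.001], [-0.003, -0.001, -1.0]]
```

Taking tip height 0.06, the side ray lands at (0.423, 0.118), right over the TCP's xy. So the fingers are horizontally right, but the true tips are about 38 mm higher than the tool description says. I'll descend further in small steps and watch the force.

Emit:
jog_arm(motion=[0,0,0.1,0,0,0,60,0,0,0.16,0,0,0,60,0,0,0.2,0,0,0,60,0,0,0.24,0,0,0,60,0,0,0.24,0,0,0,60])

```text
time: 5.48
ee_pos: [0.4263, 0.1141, 0.0068]
ee_rot: [-0.236, 0.972, -0.0, 0.0]
contact_force: [-0.1, -0.5, 0.9]
width: 0.0598
grasp_force: 0.0
```

Emit:
jog_arm(motion=[0,0,0.02,0,0,0,60,0,0,0.04,0,0,0,60,0,0,0.04,0,0,0,60])

```text
time: 5.85
ee_pos: [0.4263, 0.1139, 0.0009]
ee_rot: [-0.236, 0.972, -0.0, 0.0]
contact_force: [-0.2, -0.1, 0.2]
width: 0.0603
grasp_force: 0.0
```

Emit:
jog_arm(motion=[0,0,0,0,0,0,25,0,0,0,0,0,0,25,0,0,0,0,0,0,25,0,0,0,0,0,0,25])

```text
time: 6.35
ee_pos: [0.4262, 0.1142, 0.0011]
ee_rot: [-0.236, 0.972, -0.0, 0.001]
contact_force: [-0.8, 0.4, 7.9]
width: 0.0345
grasp_force: 59.8
```

Emit:
jog_arm(motion=[0,0,0,0,0,0,50,0,0,-0.1,0,0,0,50,0,0,-0.1,0,0,0,50])

```text
time: 6.72
ee_pos: [0.4264, 0.114, 0.0161]
ee_rot: [-0.236, 0.972, 0.0, 0.001]
contact_force: [1.3, -0.1, -0.4]
width: 0.05
grasp_force: 0.0
```

Emit:
jog_arm(motion=[0,0,0,0,0,0,25,0,0,0,0,0,0,25,0,0,0,0,0,0,25,0,0,0,0,0,0,25])

```text
time: 7.22
ee_pos: [0.4263, 0.1138, 0.0159]
ee_rot: [-0.236, 0.972, -0.0, 0.0]
contact_force: [-1.0, -1.8, 17.0]
width: 0.0255
grasp_force: 8.9
```

Emit:
jog_arm(motion=[0,0,-0.4,0,0,0,25,0,0,-0.8,0,0,0,25,0,0,-0.8,0,0,0,25])

```text
time: 7.6
ee_pos: [0.4278, 0.1143, 0.1385]
ee_rot: [-0.235, 0.972, 0.0, 0.003]
contact_force: [-0.1, 0.9, -0.4]
width: 0.0253
grasp_force: 0.0
```

```bash
python3 - <<'E'
from h import *
s,r=state(); p=s["ee_pos"]; print(p,s["width"],s["grasp_force"],s["contact_force"])
I,K,E=cap("side"); C=I.copy()
for q in(p,p+.019*r[:,2]):
    u=proj(q,K,E)[0].astype(int); print(u); C[u[1],u[0]]=(0,255,255)
cv2.imwrite("pics/grip3.png",cv2.resize(C[120:260,210:330],None,fx=4,fy=4.,interpolation=cv2.INTER_CUBIC))
E
```

```text
[0.4278057  0.11431472 0.13845157] 0.02529027501562091 0.0 [-0.10821761  0.91108059 -0.41745114]
[269 201]
[270 207]
```

View pics/grip3.png

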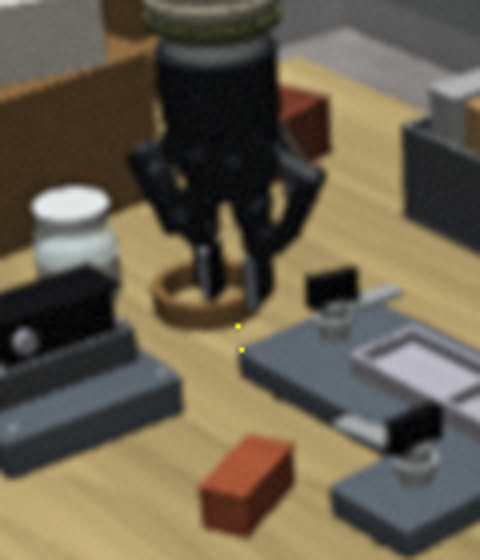

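The arm is up and the red bar lies flat near crop (248,485). The tips at crop (210,295) and (258,308) are about 17 mm above the reported TCP, so true height ≈ reported + 35 mm. The regrip at 0.016 was too high and the pads slipped on the bar's top. I'll re-measure the bar from the side and grip at a reported z of about -0.003.

```bash
python3 - <<'E'
from h import *
I,K,E=cap("side"); I=cv2.medianBlur(I,3)
h=cv2.cvtColor(I,cv2.COLOR_BGR2HSV).astype(int); H,S,V=h[...,0],h[...,1],h[...,2]
c=blob((H<12)&(S>135),(271,240),40)[0]; print(c[:,0].mean(0),rect(c,.018,K,E))
s,_=state(); print(s["ee_pos"], togo([.426,.114,-.003],117.3))
E
```

```text
[271.28125  240.859375] (array([0.42424097, 0.11527019]), (117, 56), 30.69562530517578)
[0.42628085 0.11346348 0.13551221] [0.001, 0.004, 0.923, -0.0, 0.0, -0.0]
```

Emit:
jog_arm(motion=[0,0,0.4,0,0,0,55,0,0,0.65,0,0,0,55,0,0,0.8,0,0,0,55,0,0,0.923,0,0,0,55,0,0,0.923,0,0,0,55])

```text
time: 8.32
ee_pos: [0.4241, 0.1139, -0.0051]
ee_rot: [-0.237, 0.971, -0.001, -0.003]
contact_force: [-0.1, 0.5, 0.4]
width: 0.0547
grasp_force: 0.0
```

Emit:
jog_arm(motion=[0,0,0,0,0,0,25,0,0,0,0,0,0,25,0,0,0,0,0,0,25,0,0,0,0,0,0,25])

```text
time: 8.82
ee_pos: [0.4263, 0.1139, -0.0026]
ee_rot: [-0.236, 0.972, 0.0, 0.0]
contact_force: [0.7, -0.0, -1.8]
width: 0.0347
grasp_force: 60.0
```

Emit:
jog_arm(motion=[0,0,-0.3,0,0,0,25,0,0,-0.6,0,0,0,25,0,0,-0.9,0,0,0,25,0,0,-0.9,0,0,0,25])

```text
time: 9.32
ee_pos: [0.4275, 0.1139, 0.1347]
ee_rot: [-0.235, 0.972, -0.0, 0.003]
contact_force: [1.9, 0.1, -2.7]
width: 0.0347
grasp_force: 61.3
```

```bash
python3 - <<'E'
from h import *
c=np.array([.5965,.0243]);t=np.radians(3.3);ex=np.array([np.cos(t),np.sin(t)]);ey=np.array([-ex[1],ex[0]])
for k in(92,0,-92): print(k,(c+k/1000*ey).round(4), togo([*(c+k/1000*ey),.13],3.3))
s,_=state();print(s["joint_positions"].round(2),s["width"])
E
```

```text
92 [0.5912 0.1161] [-0.978, -0.485, 0.037, -0.001, 0.001, -0.367]
0 [0.5965 0.0243] [-0.729, -1.046, 0.036, -0.001, 0.001, -0.367]
-92 [ 0.6018 -0.0675] [-0.481, -1.607, 0.036, -0.001, 0.001, -0.367]
[ 0.09  0.45 -0.64  2.28  0.53  0.55  1.08] 0.034714226301096475
```

Emit:
jog_arm(motion=[-0.3,-0.15,0,0,0,-0.05,25,-0.6,-0.3,0,0,0,-0.1,25,-0.9,-0.45,0,0,0,-0.15,25,-0.978,-0.485,0,0,0,-0.2,25,-0.978,-0.485,0,0,0,-0.25,25])

```text
time: 9.95
ee_pos: [0.5903, 0.1162, 0.13]
ee_rot: [-0.591, 0.806, 0.0, -0.001]
contact_force: [-0.7, 0.4, -2.6]
width: 0.0346
grasp_force: 61.1
```

Emit:
jog_arm(motion=[0,0,0,0,0,-0.06,25,0,0,0,0,0,-0.117,25,0,0,0,0,0,-0.117,25,0,0,0,0,0,-0.117,25])

```text
time: 10.45
ee_pos: [0.5894, 0.1165, 0.1313]
ee_rot: [0.726, -0.687, -0.0, 0.0]
contact_force: [-0.7, -0.1, -1.4]
width: 0.0346
grasp_force: 66.3
```

```bash
cat >> h.py <<'E'
c0=np.array([.5965,.0243]);t0=np.radians(3.3);ex=np.array([np.cos(t0),np.sin(t0)]);ey=np.array([-ex[1],ex[0]])
def bay(k,z): return togo([*(c0+k/1000*ey),z],3.3)
E
python3 - <<'E'
from h import *
print(bay(92,.045)); s,r=state(); p=s["ee_pos"];print(p,s["joint_positions"].round(2),s["width"],s["contact_force"])
I,K,E=cap("side"); J=cv2.medianBlur(I,3)
h=cv2.cvtColor(J,cv2.COLOR_BGR2HSV).astype(int); H,S=h[...,0],h[...,1]
u=proj(p+[0,0,.02],K,E)[0]; c=blob((H<12)&(S>135),u,40)[0]
print("expected",u,"red",c[:,0].mean(0),rect(c,p[2]+.02,K,E))
E
```

```text
[0.003, -0.012, 0.575, 0.0, -0.0, -0.001]
[0.58939007 0.11652414 0.13127398] [ 0.3   0.72 -0.93  1.92  0.75  0.89  2.18] 0.034605457983908454 [-0.67694883 -0.08724068 -1.36052576]
expected [316.17568157 178.97175199] red [315.49438202 178.80898876] (array([0.59225378, 0.11673772]), (130, 72), 51.64003372192383)
```

Emit:
jog_arm(motion=[0.003,-0.012,0.2,0,0,0,25,0.003,-0.012,0.4,0,0,0,25,0.003,-0.012,0.54,0,0,0,25,0.003,-0.012,0.575,0,0,0,25])

```text
time: 11.0
ee_pos: [0.591, 0.1163, 0.0447]
ee_rot: [0.727, -0.686, -0.0, 0.001]
contact_force: [0.3, 0.2, -0.9]
width: 0.0343
grasp_force: 66.5
```

Emit:
jog_arm(motion=[0,0,0.01,0,0,0,25,0,0,0.025,0,0,0,25,0,0,0.042,0,0,0,25,0,0,0.042,0,0,0,25])

```text
time: 11.5
ee_pos: [0.5917, 0.1162, 0.0397]
ee_rot: [0.727, -0.686, 0.0, -0.0]
contact_force: [-0.4, -0.1, -2.2]
width: 0.0346
grasp_force: 66.5
```

Emit:
jog_arm(motion=[0,0,0.01,0,0,0,25,0,0,0.015,0,0,0,25,0,0,0.015,0,0,0,45,0,0,0.015,0,0,0,55,0,0,0.015,0,0,0,55])

```text
time: 12.12
ee_pos: [0.5916, 0.1164, 0.0373]
ee_rot: [0.728, -0.686, 0.0, -0.0]
contact_force: [0.1, 1.0, 0.2]
width: 0.0553
grasp_force: 0.0
```

Emit:
jog_arm(motion=[0,0,-0.3,0,0,0,60,0,0,-0.6,0,0,0,60,0,0,-0.8,0,0,0,60,0,0,-0.8,0,0,0,60])

```text
time: 12.62
ee_pos: [0.5927, 0.1169, 0.1596]
ee_rot: [0.727, -0.686, 0.001, -0.002]
contact_force: [0.1, 0.1, -0.6]
width: 0.0603
grasp_force: 0.0
```

```bash
python3 - <<'E'
from h import *
I,K,E=cap("side"); J=cv2.medianBlur(I,3)
h=cv2.cvtColor(J,cv2.COLOR_BGR2HSV).astype(int); H,S=h[...,0],h[...,1]
u=proj([.5912,.1161,.059],K,E)[0]; c=blob((H<12)&(S>135),u,40)[0]
print("expected",u,"red",c[:,0].mean(0),rect(c,.059,K,E))
cv2.imwrite("pics/p1.png",cv2.resize(I[140:260,250:410],None,fx=4,fy=4))
bars()
s,_=state();print(s["ee_pos"],togo([.372,-.275,.15],62.6),s["joint_positions"].round(2))
E
```

```text
expected [317.38630203 207.89394602] red [317.18333333 206.91666667] (array([0.59320856, 0.12361653]), (103, 68), -87.50699472427368)
grey [465.0, 328.0] [0.2388, -0.4412] (66, 41) -9.7
[0.59143078 0.11588881 0.15693943] [2.516, 1.612, 0.048, 0.0, -0.0, -0.329] [ 0.32  0.69 -0.96  1.9   0.71  0.93  2.22]
```

View pics/p1.png

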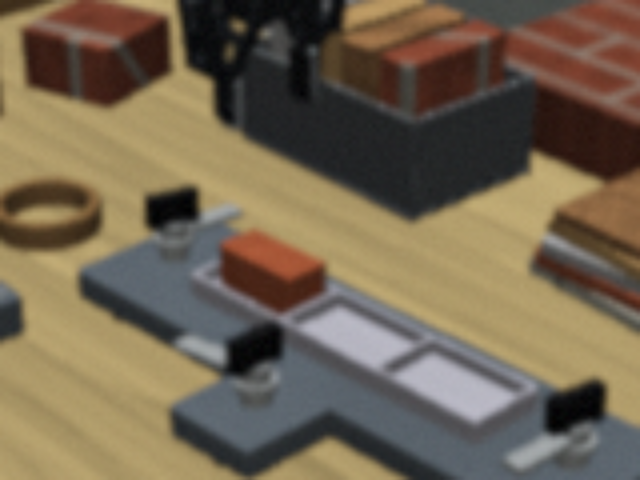

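The red bar lies flat in the left bay at crop (275,272). Next is the brown bar. To stay within joint 7's range I'll turn the long way (+0.671) during the transfer.

Emit:
jog_arm(motion=[0.2,0.14,0,0,0,0.056,60,0.42,0.27,0,0,0,0.112,60,0.63,0.4,0,0,0,0.168,60,0.839,0.537,0,0,0,0.2237,60,0.839,0.537,0,0,0,0.2237,60])

```text
time: 13.35
ee_pos: [0.5164, -0.0171, 0.156]
ee_rot: [-0.445, 0.896, -0.0, -0.002]
contact_force: [0.5, 0.7, 0.1]
width: 0.0601
grasp_force: 0.0
```

Emit:
jog_arm(motion=[0.25,-0.03,0,0,0,0.056,60,0.5,-0.066,0,0,0,0.112,60,0.74,-0.1,0,0,0,0.168,60,0.987,-0.133,0,0,0,0.2237,60,0.987,-0.133,0,0,0,0.2237,60])

```text
time: 13.98
ee_pos: [0.4443, -0.146, 0.1565]
ee_rot: [-0.11, 0.994, -0.0, -0.001]
contact_force: [0.2, 1.1, 0.3]
width: 0.0601
grasp_force: 0.0
```

Emit:
jog_arm(motion=[0.17,-0.18,0,0,0,0.056,60,0.33,-0.37,0,0,0,0.112,60,0.5,-0.55,0,0,0,0.168,60,0.667,-0.74,0,0,0,0.2237,60,0.667,-0.74,0,0,0,0.2237,60])

```text
time: 14.6
ee_pos: [0.3724, -0.2758, 0.1567]
ee_rot: [0.238, 0.971, -0.0, -0.0]
contact_force: [-0.1, 0.4, -0.1]
width: 0.06
grasp_force: 0.0
```

```bash
cat >> h.py <<'E'
def sidebar(kind,P):
    "kind red/brown/grey; P expected 3D centre"
    I,K,E=cap("side"); J=cv2.medianBlur(I,3)
    h=cv2.cvtColor(J,cv2.COLOR_BGR2HSV).astype(int); H,S,V=h[...,0],h[...,1],h[...,2]
    m=dict(red=(H<12)&(S>135),brown=(S>140)&(H>=6)&(H<20),grey=(S<60)&(V<110))[kind]
    u=proj(P,K,E)[0]; c=blob(m,u,40)[0]
    print(kind,"expected",u.round(),"seen",c[:,0].mean(0).round(1),rect(c,P[2],K,E),"shift",(cast([c[:,0].mean(0)],P[2],K,E)[0]-P).round(4))
    return I
E
python3 - <<'E'
from h import *
bars(); sidebar("brown",[.372,-.275,.018]); sidebar("grey",[.4705,-.355,.018])
s,_=state();print(s["ee_pos"],togo([.372,-.275,-.003],62.6),s["joint_positions"].round(2))
E
```

```text
red [254.0, 196.0] [0.6028, 0.1171] (73, 41) 89.7
brown [255.0, 197.0] [0.6031, 0.1174] (77, 40) -87.3
brown expected [354. 320.] seen [353.1 320.5] (array([ 0.37102896, -0.27337604]), (82, 68), -27.701560974121094) shift [-0.0026  0.0015  0.    ]
grey expected [412. 319.] seen [410.2 319.4] (array([ 0.46941599, -0.35285941]), (93, 63), -18.945823669433594) shift [-0.0038  0.0024 -0.    ]
[ 0.37392112 -0.27348183  0.1570109 ] [0.007, -0.016, 1.067, 0.0, -0.0, 0.001] [ 0.85  0.4  -0.45  2.22  0.32  0.58  1.26]
```

Emit:
jog_arm(motion=[0,-0.01,0.3,0,0,0,60,0,-0.01,0.6,0,0,0,60,0,-0.01,0.8,0,0,0,60,0,-0.01,0.9,0,0,0,60])

```text
time: 15.25
ee_pos: [0.3728, -0.274, 0.0205]
ee_rot: [0.234, 0.972, 0.001, -0.001]
contact_force: [0.2, 0.6, -0.1]
width: 0.0603
grasp_force: 0.0
```

Emit:
jog_arm(motion=[0,0,0.08,0,0,0,55,0,0,0.167,0,0,0,55,0,0,0.167,0,0,0,55])

```text
time: 15.62
ee_pos: [0.3725, -0.2752, -0.0033]
ee_rot: [0.236, 0.972, 0.0, -0.0]
contact_force: [0.1, -0.3, -0.4]
width: 0.0548
grasp_force: 0.0
```

Emit:
jog_arm(motion=[0,0,0,0,0,0,25,0,0,0,0,0,0,25,0,0,0,0,0,0,25,0,0,0,0,0,0,25])

```text
time: 16.12
ee_pos: [0.3723, -0.2762, -0.0021]
ee_rot: [0.237, 0.971, -0.0, 0.001]
contact_force: [-0.6, 1.6, 6.6]
width: 0.0346
grasp_force: 60.5
```

Emit:
jog_arm(motion=[0,0,-0.3,0,0,0,25,0,0,-0.6,0,0,0,25,0,0,-0.9,0,0,0,25,0,0,-0.9,0,0,0,25])

```text
time: 16.62
ee_pos: [0.3731, -0.2775, 0.1352]
ee_rot: [0.238, 0.971, -0.001, 0.003]
contact_force: [0.0, -0.2, -1.3]
width: 0.0346
grasp_force: 60.5
```

```bash
python3 - <<'E'
from h import *
s,_=state();print(s["ee_pos"],bay(0,.13),s["joint_positions"].round(2),s["width"])
E
```

```text
[ 0.37305171 -0.27745079  0.13518667] [-0.391, 2.472, 0.035, 0.001, 0.002, 0.329] [ 0.86  0.44 -0.47  2.24  0.4   0.53  1.18] 0.03460840900637982
```

Emit:
jog_arm(motion=[-0.04,0.28,0,0,0,0,25,-0.09,0.55,0,0,0,0,25,-0.13,0.824,0,0,0,0,25])

```text
time: 17.0
ee_pos: [0.4464, -0.1747, 0.1314]
ee_rot: [0.238, 0.971, -0.0, -0.0]
contact_force: [0.4, 0.4, -1.5]
width: 0.035
grasp_force: 60.5
```

Emit:
jog_arm(motion=[-0.04,0.24,0,0,0,0.05,25,-0.08,0.5,0,0,0,0.1,25,-0.12,0.75,0,0,0,0.15,25,-0.13,0.824,0,0,0,0.165,25])

```text
time: 17.5
ee_pos: [0.5216, -0.0722, 0.1313]
ee_rot: [0.478, 0.878, 0.0, -0.0]
contact_force: [-0.8, 0.7, -0.3]
width: 0.0345
grasp_force: 60.4
```

Emit:
jog_arm(motion=[0.08,0.24,0,0,0,0.05,25,0.17,0.5,0,0,0,0.1,25,0.27,0.73,0,0,0,0.15,25,0.295,0.78,0,0,0,0.164,25,0.295,0.78,0,0,0,0.164,25])

```text
time: 18.12
ee_pos: [0.5943, 0.0267, 0.131]
ee_rot: [0.685, 0.728, -0.001, -0.0]
contact_force: [-0.1, -0.6, -0.6]
width: 0.0347
grasp_force: 60.4
```

```bash
python3 - <<'E'
from h import *
s,_=state();p=s["ee_pos"];print(p,bay(0,.045),s["joint_positions"].round(2),s["width"],s["contact_force"])
sidebar("brown",p+[0,0,.021])
E
```

```text
[0.59432892 0.02666079 0.13103801] [-0.016, 0.014, 0.574, -0.0, 0.0, 0.001] [-0.05  0.55 -0.13  1.97  0.11  0.63 -0.19] 0.034696535823720336 [-0.10086979 -0.5731573  -0.6292506 ]
brown expected [339. 189.] seen [336.9 189.4] (array([0.59315887, 0.02737801]), (126, 72), 49.62702560424805) shift [-0.0055  0.0019  0.    ]
```

Emit:
jog_arm(motion=[-0.016,0.014,0.2,0,0,0,25,-0.016,0.014,0.4,0,0,0,25,-0.016,0.014,0.54,0,0,0,25,-0.016,0.014,0.58,0,0,0,25])

```text
time: 18.68
ee_pos: [0.5956, 0.0223, 0.0438]
ee_rot: [0.686, 0.727, -0.001, -0.001]
contact_force: [-0.5, 0.1, -0.2]
width: 0.0347
grasp_force: 60.4
```

Emit:
jog_arm(motion=[0,0,0.015,0,0,0,25,0,0,0.03,0,0,0,25,0,0,0.042,0,0,0,25,0,0,0.042,0,0,0,25])

```text
time: 19.18
ee_pos: [0.5971, 0.0236, 0.0393]
ee_rot: [0.686, 0.727, 0.0, 0.0]
contact_force: [-0.3, -0.2, -1.1]
width: 0.0346
grasp_force: 60.4
```

Emit:
jog_arm(motion=[0,0,0,0,0,0,45,0,0,0,0,0,0,55,0,0,0,0,0,0,55])

```text
time: 19.55
ee_pos: [0.5971, 0.0237, 0.0391]
ee_rot: [0.686, 0.727, 0.0, 0.0]
contact_force: [0.3, -0.1, -0.2]
width: 0.055
grasp_force: 0.0
```

Emit:
jog_arm(motion=[0,0,-0.3,0,0,0,60,0,0,-0.6,0,0,0,60,0,0,-0.8,0,0,0,60,0,0,-0.8,0,0,0,60])

```text
time: 20.05
ee_pos: [0.5983, 0.0237, 0.1614]
ee_rot: [0.686, 0.727, 0.002, 0.002]
contact_force: [0.1, 0.6, -1.0]
width: 0.0598
grasp_force: 0.0
```

```bash
python3 - <<'E'
from h import *
bars(); sidebar("brown",[.5965,.0243,.059]); sidebar("red",[.5912,.1161,.059]); sidebar("grey",[.4705,-.355,.018])
s,_=state();print(s["ee_pos"],togo([.4705,-.355,.15],70.9),s["joint_positions"].round(2))
E
```

```text
red [253.0, 196.0] [0.6029, 0.12] (72, 40) -87.0
brown [253.0, 196.0] [0.6029, 0.1193] (71, 40) -86.7
grey [465.0, 328.0] [0.2388, -0.4416] (66, 41) -9.7
brown expected [340. 219.] seen [328.5 212.7] (array([0.59661151, 0.07862404]), (192, 69), -86.92978930473328) shift [0.0002 0.0489 0.    ]
red expected [317. 208.] seen [317.3 207. ] (array([0.59325922, 0.12245284]), (104, 68), -87.50699472427368) shift [0.0031 0.0042 0.    ]
grey expected [412. 319.] seen [429.2 323.5] (array([ 0.49000958, -0.38863779]), (102, 63), -7.9813995361328125) shift [ 0.017  -0.0334  0.    ]
[0.59629409 0.02356588 0.157855  ] [-2.47, -0.985, 0.054, -0.001, -0.0, -0.375] [-0.04  0.51 -0.14  1.94  0.11  0.69 -0.18]
```

The grey bar was knocked: side view now puts it at (429,323). I'll look from the top.

```bash
python3 - <<'E'
from h import *
I,K,E=cap("top"); J,K2,E2=cap("side")
A=cv2.resize(I[150:290,380:500],(480,560),interpolation=cv2.INTER_CUBIC)
B=cv2.resize(J[270:375,360:420+30+40],(320,258),interpolation=cv2.INTER_CUBIC);B2=cv2.resize(J[170:270,280:410],(320,246),interpolation=cv2.INTER_CUBIC)
B=np.vstack([B,B2,np.zeros((56,320,3),np.uint8)])
cv2.imwrite("pics/g4.png",np.hstack([A,B]))
J=cv2.medianBlur(I,3);h=cv2.cvtColor(J,cv2.COLOR_BGR2HSV).astype(int); S,V=h[...,1],h[...,2]
m=(S<60)&(V<100)
for c in blob(m,(440,237),100)[:3]: print(c[:,0].mean(0).round(),rect(c,.018,K,E),cv2.contourArea(c))
c=blob((S<60)&(V>105),(469,238),300)[0]; print(rect(c,.012,K,E))
E
```

```text
[444. 233.] (array([ 0.49501987, -0.39350525]), (88, 43), -11.156700134277344) 398.0
[392. 240.] (array([ 0.47920703, -0.25312006]), (55, 52), 88.99539184570312) 302.5
[464. 330.] (array([ 0.23416336, -0.43938629]), (74, 44), -13.934738159179688) 222.0
(array([ 0.48239764, -0.46449741]), (102, 100), 85.34925079345703)
```

View pics/g4.png

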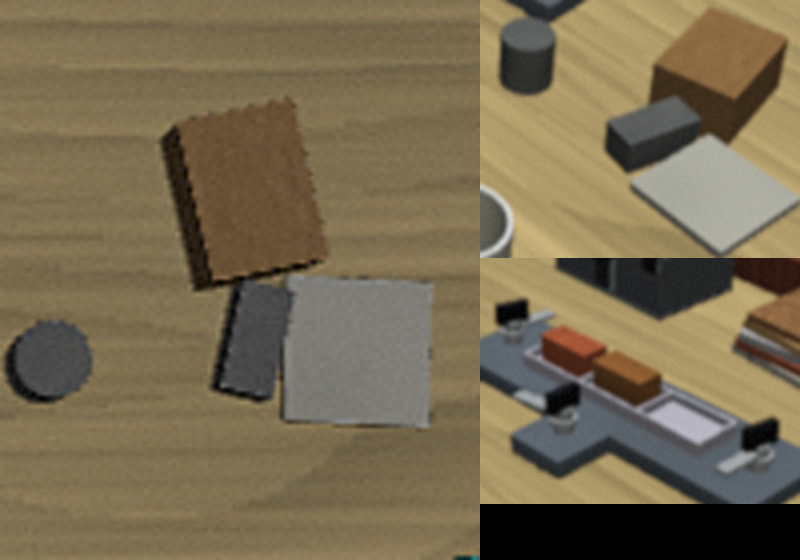

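The top view shows the grey bar at (443,235), knocked against the tile's left edge and below the carton, heading about -11°. Red and brown sit properly in their bays.

```bash
python3 - <<'E'
from h import *
_,K,E=cap("top"); print(cast([[443.3,234.8]],.018,K,E),cast([[428.7,222.5],[462,215.5]],0,K,E))
print(togo([.4895,-.391,.15],79.))
E
```

```text
[[ 0.48956833 -0.39313505  0.018     ]] [[ 0.52609429 -0.35882309  0.        ]
 [ 0.54400885 -0.45178616  0.        ]]
[-2.718, -0.873, 0.054, -0.001, -0.0, -0.42]
```

Emit:
jog_arm(motion=[-0.3,-0.1,0,0,0,-0.05,60,-0.6,-0.2,0,0,0,-0.1,60,-0.906,-0.291,0,0,0,-0.14,60])

```text
time: 20.78
ee_pos: [0.5607, -0.1157, 0.1583]
ee_rot: [0.509, 0.861, -0.0, -0.0]
contact_force: [0.4, -0.2, 0.3]
width: 0.0602
grasp_force: 0.0
```

Emit:
jog_arm(motion=[-0.23,-0.22,0,0,0,-0.05,60,-0.46,-0.44,0,0,0,-0.1,60,-0.696,-0.649,0,0,0,-0.14,60])

```text
time: 21.15
ee_pos: [0.5249, -0.2542, 0.1583]
ee_rot: [0.309, 0.951, 0.0, -0.0]
contact_force: [0.6, -1.0, -0.9]
width: 0.0599
grasp_force: 0.0
```

Emit:
jog_arm(motion=[-0.12,-0.3,0,0,0,-0.05,60,-0.24,-0.6,0,0,0,-0.1,60,-0.354,-0.884,0,0,0,-0.14,60,-0.354,-0.884,0,0,0,-0.14,60,-0.354,-0.884,0,0,0,-0.14,60])

```text
time: 21.78
ee_pos: [0.49, -0.3905, 0.1583]
ee_rot: [0.097, 0.995, 0.001, -0.0]
contact_force: [0.4, 0.0, 0.2]
width: 0.0599
grasp_force: 0.0
```

```bash
python3 - <<'E'
from h import *
s,_=state();print(s["ee_pos"],togo([.4895,-.392,.001],79),s["joint_positions"].round(2)); sidebar("grey",[.4895,-.392,.018])
E
```

```text
[ 0.49001616 -0.39045952  0.15831454] [0.001, -0.012, 1.049, 0.0, -0.0, -0.001] [ 0.93  0.59 -0.52  1.86  0.4   0.8   1.57]
grey expected [431. 324.] seen [429.4 323.5] (array([ 0.49000415, -0.3887757 ]), (103, 62), -6.555152893066406) shift [-0.0015  0.0034  0.    ]
```

Emit:
jog_arm(motion=[0,-0.008,0.3,0,0,0,58,0,-0.008,0.6,0,0,0,58,0,-0.008,0.8,0,0,0,58,0,-0.008,0.85,0,0,0,58])

```text
time: 22.32
ee_pos: [0.4899, -0.3899, 0.0298]
ee_rot: [0.095, 0.995, 0.001, -0.001]
contact_force: [-0.4, 0.6, 0.4]
width: 0.0578
grasp_force: 0.0
```

Emit:
jog_arm(motion=[0,0,0.05,0,0,0,58,0,0,0.1,0,0,0,58,0,0,0.15,0,0,0,58,0,0,0.199,0,0,0,58,0,0,0.199,0,0,0,58])

```text
time: 22.95
ee_pos: [0.4896, -0.3922, 0.0011]
ee_rot: [0.096, 0.995, 0.0, -0.0]
contact_force: [0.1, 0.5, 0.3]
width: 0.058
grasp_force: 0.0
```

Emit:
jog_arm(motion=[0,0,0,0,0,0,25,0,0,0,0,0,0,25,0,0,0,0,0,0,25,0,0,0,0,0,0,25])

```text
time: 23.45
ee_pos: [0.4901, -0.3923, 0.0021]
ee_rot: [0.096, 0.995, -0.0, 0.0]
contact_force: [-1.0, 1.7, 5.6]
width: 0.0346
grasp_force: 60.4
```

Emit:
jog_arm(motion=[0,0,-0.2,0,0,0,25,0,0,-0.5,0,0,0,25,0,0,-0.85,0,0,0,25,0,0,-0.85,0,0,0,25,0,0,-0.85,0,0,0,25])

```text
time: 24.08
ee_pos: [0.4891, -0.3924, 0.1285]
ee_rot: [0.097, 0.995, -0.0, -0.0]
contact_force: [-0.4, 0.2, -2.6]
width: 0.0343
grasp_force: 60.5
```

```bash
python3 - <<'E'
from h import *
s,_=state();p=s["ee_pos"];print(p,bay(-92,.13),s["joint_positions"].round(2),s["width"])
sidebar("grey",p+[0,0,.017])
E
```

```text
[ 0.48909588 -0.39242616  0.12849667] [-0.321, 2.27, -0.011, -0.0, -0.0, 0.42] [ 0.92  0.63 -0.51  1.88  0.43  0.75  1.55] 0.034265997250590374
grey expected [438. 277.] seen [445.8 236.1] (array([ 0.63607184, -0.30614011]), (382, 277), 61.54157638549805) shift [0.1369 0.0877 0.    ]
```

Emit:
jog_arm(motion=[-0.03,0.25,0,0,0,0.045,25,-0.07,0.5,0,0,0,0.09,25,-0.107,0.757,0,0,0,0.14,25])

```text
time: 24.5
ee_pos: [0.5267, -0.2827, 0.1272]
ee_rot: [0.314, 0.95, 0.0, -0.001]
contact_force: [1.0, 0.1, -3.0]
width: 0.0344
grasp_force: 60.4
```

Emit:
jog_arm(motion=[0.07,0.24,0,0,0,0.045,25,0.15,0.48,0,0,0,0.09,25,0.226,0.731,0,0,0,0.14,25])

```text
time: 24.88
ee_pos: [0.5642, -0.1742, 0.1273]
ee_rot: [0.513, 0.858, -0.001, -0.001]
contact_force: [-0.1, 0.1, -2.2]
width: 0.0343
grasp_force: 60.4
```

Emit:
jog_arm(motion=[0.17,0.18,0,0,0,0.045,25,0.34,0.37,0,0,0,0.09,25,0.516,0.565,0,0,0,0.14,25,0.516,0.565,0,0,0,0.14,25,0.516,0.565,0,0,0,0.14,25])

```text
time: 25.5
ee_pos: [0.6014, -0.0671, 0.1277]
ee_rot: [0.686, 0.728, -0.001, -0.001]
contact_force: [0.4, 0.4, -2.5]
width: 0.0345
grasp_force: 60.5
```

```bash
python3 - <<'E'
from h import *
s,_=state();p=s["ee_pos"];print(p,bay(-92,.045),s["joint_positions"].round(2),s["width"],s["contact_force"])
I,K,E=cap("side"); q=proj(p+[0,0,.017],K,E)[0]; print(q)
u,v=q.astype(int); C=I.copy()
for k in((0,.0375),(0,-.0375)):
    a=proj(np.r_[p[:2]+k[1]*ey,p[2]+.035],K,E)[0].round().astype(int); C[a[1],a[0]]=(0,255,255)
cv2.imwrite("pics/g5.png",cv2.resize(C[v-60:v+60,u-70:u+70],None,fx=5,fy=5,interpolation=cv2.INTER_CUBIC))
E
```

```text
[ 0.60140905 -0.06710821  0.12767023] [-0.003, 0.004, 0.551, -0.001, 0.0, 0.001] [ 0.09  0.56 -0.1   1.95  0.09  0.64 -0.02] 0.034474419637818436 [ 0.38070003  0.43651921 -2.50551745]
[365.26948336 203.01400065]
```

View pics/g5.png

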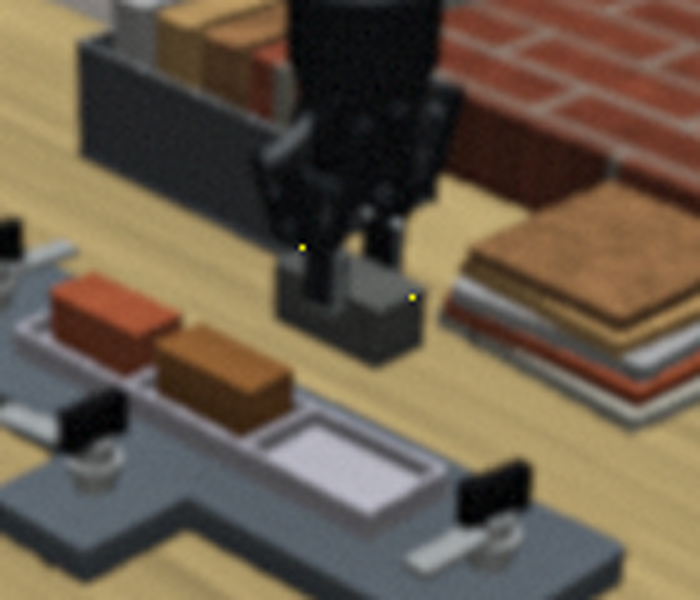

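The grey bar is held over the right bay, spanning crop (277–422, 250–363). I'll compare those extents with the expected corners before lowering.

```bash
python3 - <<'E'
from h import *
_,K,E=cap("side"); p=np.array([.60141,-.06711,.12767])
u,v=365,203
for da in(0,-4,4,8):
  for dy in(0,.008):
    t=np.radians(3.3+da); a=np.array([np.cos(t),np.sin(t)]);b=np.array([-a[1],a[0]])
    c=np.array([np.r_[p[:2]+dy*ey+i*.018*a+j*.0375*b,p[2]+.017+k*.018] for i in(1,-1) for j in(1,-1) for k in(1,-1)])
    q=(proj(c,K,E)-[u-70,v-60])*5
    print(da,dy,"left",q[:,0].min().round(),"right",q[:,0].max().round(),"bottom",q[q[:,1].argmax()].round(),"top",q[:,1].min().round())
E
```

```text
0 0 left 274.0 right 432.0 bottom [381. 368.] top 234.0
0 0.008 left 263.0 right 420.0 bottom [369. 363.] top 229.0
-4 0 left 276.0 right 430.0 bottom [376. 369.] top 233.0
-4 0.008 left 265.0 right 418.0 bottom [364. 364.] top 229.0
4 0 left 272.0 right 433.0 bottom [386. 367.] top 235.0
4 0.008 left 261.0 right 421.0 bottom [374. 362.] top 230.0
8 0 left 271.0 right 434.0 bottom [391. 366.] top 236.0
8 0.008 left 260.0 right 422.0 bottom [379. 361.] top 231.0
```

Emit:
jog_arm(motion=[-0.013,0.004,0.2,0,0,0,25,-0.013,0.004,0.4,0,0,0,25,-0.013,0.004,0.5,0,0,0,25,-0.013,0.004,0.53,0,0,0,25])

```text
time: 26.1
ee_pos: [0.6026, -0.0697, 0.0488]
ee_rot: [0.686, 0.727, -0.001, -0.0]
contact_force: [-0.2, 0.6, -2.1]
width: 0.0342
grasp_force: 60.4
```

Emit:
jog_arm(motion=[0,0,0.01,0,0,0,25,0,0,0.02,0,0,0,25,0,0,0.03,0,0,0,25,0,0,0.03,0,0,0,25])

```text
time: 26.6
ee_pos: [0.6032, -0.0688, 0.0454]
ee_rot: [0.686, 0.727, 0.0, 0.0]
contact_force: [0.7, -0.9, -2.6]
width: 0.0349
grasp_force: 60.4
```

Emit:
jog_arm(motion=[0,0,0,0,0,0,45,0,0,0,0,0,0,55,0,0,0,0,0,0,55])

```text
time: 26.98
ee_pos: [0.6032, -0.0689, 0.0453]
ee_rot: [0.686, 0.727, 0.0, 0.0]
contact_force: [-0.4, -0.0, 0.7]
width: 0.0549
grasp_force: 0.0
```

Emit:
jog_arm(motion=[0,0,-0.3,0,0,0,60,0,0,-0.6,0,0,0,60,0,0,-0.6,0,0,0,60,0,0,-0.6,0,0,0,60])

```text
time: 27.48
ee_pos: [0.6028, -0.069, 0.1349]
ee_rot: [0.686, 0.727, -0.0, 0.0]
contact_force: [0.5, 0.0, -0.4]
width: 0.06
grasp_force: 0.0
```

```bash
python3 - <<'E'
from h import *
I=sidebar("grey",[.602,-.068,.059])
cv2.imwrite("pics/g6.png",cv2.resize(I[165:275,270:410],None,fx=5,fy=5,interpolation=cv2.INTER_CUBIC))
s,_=state();print(s["ee_pos"],s["joint_positions"].round(2))
b2=c0-.195*ey; print(b2, togo([*b2,.11],80.4), togo([*b2,.11],-99.6)); 
E
```

```text
grey expected [365. 232.] seen [362.7 231. ] (array([ 0.6009798 , -0.06059888]), (110, 72), -87.55869698524475) shift [-0.0018  0.0054  0.    ]
[ 0.60246826 -0.06888888  0.1342927 ] [ 0.09  0.55 -0.11  1.94  0.09  0.65 -0.01]
[ 0.60772499 -0.17037665] [-0.677, -0.004, 0.162, -0.0, -0.0, -0.428] [-0.677, -0.004, 0.162, -0.0, -0.0, -0.428]
```

View pics/g6.png

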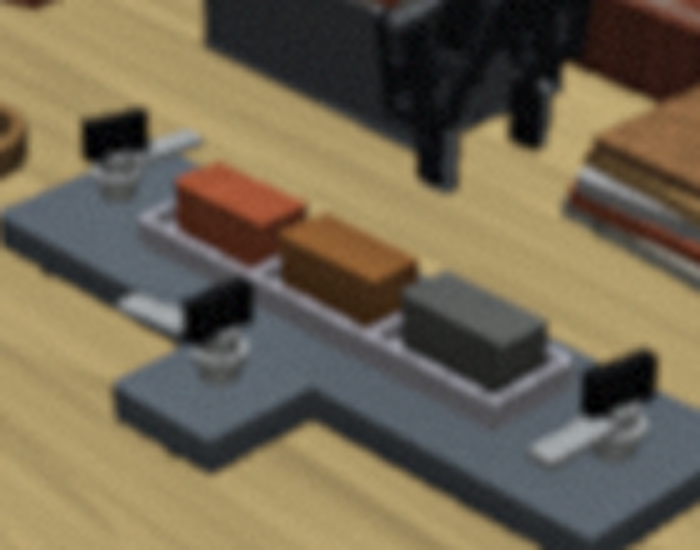

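All three bars lie flat, red crop (238,212), brown (348,265), grey (475,330). Next is bolt 2, the right wing at crop (620,385).

Emit:
jog_arm(motion=[-0.2,0,0,0,0,-0.05,45,-0.4,0,0,0,0,-0.1,45,-0.677,-0.004,0,0,0,-0.15,45,-0.677,-0.004,0,0,0,-0.2,45,-0.677,-0.004,0,0,0,-0.25,45])

```text
time: 28.15
ee_pos: [0.6075, -0.1709, 0.1333]
ee_rot: [0.354, 0.935, -0.0, -0.001]
contact_force: [-0.6, 0.7, -0.2]
width: 0.0448
grasp_force: 0.0
```

Emit:
jog_arm(motion=[0,0,0,0,0,-0.06,45,0,0,0,0,0,-0.12,45,0,0,0,0,0,-0.178,45,0,0,0,0,0,-0.178,45])

```text
time: 28.65
ee_pos: [0.6076, -0.1703, 0.1335]
ee_rot: [0.085, 0.996, 0.001, -0.001]
contact_force: [0.1, -1.0, 0.0]
width: 0.045
grasp_force: 0.0
```

```bash
python3 - <<'E'
from h import *
s,_=state();print(s["ee_pos"],s["joint_positions"].round(2))
b2=c0-.195*ey; print(togo([*b2,.05],80.4)); 
E
```

```text
[ 0.60760756 -0.1703232   0.13350324] [ 0.51  0.62 -0.5   1.87  0.42  0.76  1.19]
[-0.002, -0.001, 0.557, 0.0, -0.001, -0.001]
```

Emit:
jog_arm(motion=[0,0,0.25,0,0,0,45,0,0,0.45,0,0,0,45,0,0,0.557,0,0,0,45,0,0,0.557,0,0,0,45])

```text
time: 29.15
ee_pos: [0.6078, -0.1699, 0.0504]
ee_rot: [0.085, 0.996, 0.0, -0.001]
contact_force: [0.1, -0.6, 1.5]
width: 0.045
grasp_force: 0.0
```

Emit:
jog_arm(motion=[0,0,0,0,0,0,5,0,0,0,0,0,0,5,0,0,0,0,0,0,5,0,0,0,0,0,0,5], grip_force=40)

```text
time: 29.65
ee_pos: [0.6095, -0.1697, 0.0528]
ee_rot: [0.084, 0.996, 0.0, 0.001]
contact_force: [0.1, 3.9, 6.6]
width: 0.0107
grasp_force: 42.4
```

Emit:
jog_arm(motion=[0,0,0,0,0,0.052,5,0,0,0,0,0,0.104,5,0,0,0,0,0,0.156,5,0,0,0,0,0,0.208,5,0,0,0,0,0,0.26,5])

```text
time: 30.28
ee_pos: [0.6075, -0.1726, 0.0528]
ee_rot: [0.476, 0.88, -0.001, 0.0]
contact_force: [-5.3, -4.0, 9.9]
width: 0.0113
grasp_force: 42.9
```

```bash
python3 - <<'E'
from h import *
s,r=state();print(s["ee_pos"],np.degrees(np.arctan2(r[1,1],r[0,1])),s["contact_force"].round(1),s["wrist_torque"].round(2),s["width"],s["grasp_force"])
E
```

```text
[ 0.60751245 -0.17255773  0.05280912] 33.18498047609785 [-5.3 -4.   9.9] [-1.04  1.25  0.1 ] 0.011329604688227706 42.878814339637756
```

Emit:
jog_arm(motion=[0,0,0,0,0,0.052,5,0,0,0,0,0,0.104,5,0,0,0,0,0,0.156,5,0,0,0,0,0,0.208,5,0,0,0,0,0,0.245,5])

```text
time: 30.9
ee_pos: [0.6045, -0.1732, 0.0528]
ee_rot: [0.771, 0.637, -0.003, -0.001]
contact_force: [-12.4, -5.5, 17.2]
width: 0.0114
grasp_force: 59.0
```

```bash
python3 - <<'E'
from h import *
s,r=state();print(s["ee_pos"],np.degrees(np.arctan2(r[1,1],r[0,1])),s["contact_force"].round(1),s["wrist_torque"].round(2),s["width"],s["grasp_force"])
I,K,E=cap("side"); cv2.imwrite("pics/b2.png",I)
E
```

```text
[ 0.60454186 -0.17321148  0.05278468] -10.831751481012853 [-12.4  -5.5  17.2] [-1.23  2.84  1.29] 0.011389980480053451 58.967211968265474
```

Emit:
jog_arm(motion=[0,0,0,0,0,0,40,0,0,0,0,0,0,45,0,0,-0.3,0,0,0,45,0,0,-0.55,0,0,0,45,0,0,-0.55,0,0,0,45])

```text
time: 31.58
ee_pos: [0.6104, -0.1706, 0.1371]
ee_rot: [0.769, 0.639, 0.002, 0.002]
contact_force: [0.0, 0.0, -0.6]
width: 0.0449
grasp_force: 0.0
```

```bash
python3 - <<'E'
from h import *
s,r=state();print(s["ee_pos"],s["joint_positions"].round(2))
b1=c0-.095*ex; print(b1,togo([*b1,.13],89.2))
E
```

```text
[ 0.61043978 -0.17056615  0.13706258] [ 0.18  0.57  0.    1.89 -0.    0.68  0.  ]
[0.50165753 0.01883142] [1.109, -0.944, 0.042, 0.001, -0.001, 0.446]
```

Emit:
jog_arm(motion=[0.11,-0.09,0,0,0,-0.055,45,0.22,-0.19,0,0,0,-0.11,45,0.33,-0.28,0,0,0,-0.166,45,0.44,-0.38,0,0,0,-0.222,45,0.555,-0.472,0,0,0,-0.277,45])

```text
time: 32.2
ee_pos: [0.5533, -0.0747, 0.1333]
ee_rot: [0.425, 0.905, 0.0, -0.0]
contact_force: [-0.1, -1.0, -0.2]
width: 0.0451
grasp_force: 0.0
```

Emit:
jog_arm(motion=[0.14,0.02,0,0,0,-0.055,45,0.29,0.05,0,0,0,-0.11,45,0.43,0.07,0,0,0,-0.166,45,0.58,0.1,0,0,0,-0.222,45,0.718,0.121,0,0,0,-0.277,45])

```text
time: 32.83
ee_pos: [0.4991, 0.0203, 0.1335]
ee_rot: [0.004, 1.0, 0.0, -0.0]
contact_force: [1.1, -0.7, 0.5]
width: 0.0454
grasp_force: 0.0
```

Emit:
jog_arm(motion=[0,0,0,0,0,0,45,0,0,0,0,0,0,45])

```text
time: 33.08
ee_pos: [0.5, 0.0186, 0.1337]
ee_rot: [0.009, 1.0, 0.0, -0.0]
contact_force: [-0.7, -0.2, -0.5]
width: 0.0452
grasp_force: 0.0
```

```bash
python3 - <<'E'
from h import *
s,r=state();print(s["ee_pos"],s["joint_positions"].round(2))
b1=c0-.095*ex; print(b1,togo([*b1,.051],89.2))
E
```

```text
[0.50001826 0.01864196 0.13368265] [ 0.2   0.49 -0.49  2.16  0.41  0.58  0.97]
[0.50165753 0.01883142] [-0.011, 0.001, 0.551, 0.0, -0.0, -0.001]
```

Emit:
jog_arm(motion=[-0.008,0,0.25,0,0,0,45,-0.008,0,0.45,0,0,0,45,-0.008,0,0.551,0,0,0,45,-0.008,0,0.551,0,0,0,45])

```text
time: 33.58
ee_pos: [0.5007, 0.019, 0.0507]
ee_rot: [0.007, 1.0, -0.0, -0.001]
contact_force: [1.1, -0.7, 0.5]
width: 0.0449
grasp_force: 0.0
```

Emit:
jog_arm(motion=[0,0,0,0,0,0,5,0,0,0,0,0,0,5,0,0,0,0,0,0,5,0,0,0,0,0,0,5], grip_force=40)

```text
time: 34.08
ee_pos: [0.5018, 0.0201, 0.0525]
ee_rot: [0.007, 1.0, 0.001, 0.001]
contact_force: [-1.1, 4.3, 6.5]
width: 0.011
grasp_force: 42.3
```

Emit:
jog_arm(motion=[0,0,0,0,0,0.055,5,0,0,0,0,0,0.11,5,0,0,0,0,0,0.165,5,0,0,0,0,0,0.22,5,0,0,0,0,0,0.275,5])

```text
time: 34.7
ee_pos: [0.5007, 0.018, 0.0525]
ee_rot: [0.428, 0.904, -0.001, 0.0]
contact_force: [-3.6, -2.9, 11.0]
width: 0.0106
grasp_force: 42.7
```

Emit:
jog_arm(motion=[0,0,0,0,0,0.055,5,0,0,0,0,0,0.11,5,0,0,0,0,0,0.165,5,0,0,0,0,0,0.22,5,0,0,0,0,0,0.26,5])

```text
time: 35.33
ee_pos: [0.4983, 0.0174, 0.0524]
ee_rot: [0.752, 0.66, -0.002, -0.001]
contact_force: [-7.4, -5.8, 17.5]
width: 0.0109
grasp_force: 43.9
```

```bash
python3 - <<'E'
from h import *
s,r=state();print(s["ee_pos"],np.degrees(np.arctan2(r[1,1],r[0,1])),s["contact_force"].round(1),s["wrist_torque"].round(2),s["width"],s["grasp_force"])
E
```

```text
[0.49831288 0.01740116 0.05240141] -7.472426279318742 [-7.4 -5.8 17.5] [-1.28  1.79  0.46] 0.010893067334252476 43.855494260787964
```

Emit:
jog_arm(motion=[0,0,0,0,0,0.02,5,0,0,0,0,0,0.04,5,0,0,0,0,0,0.04,5])

```text
time: 35.7
ee_pos: [0.4987, 0.0201, 0.0524]
ee_rot: [0.788, 0.615, -0.001, -0.001]
contact_force: [-7.9, 0.8, 15.8]
width: 0.0107
grasp_force: 80.7
```

```bash
python3 - <<'E'
from h import *
s,r=state();print(s["ee_pos"],np.degrees(np.arctan2(r[1,1],r[0,1])),s["contact_force"].round(1),s["wrist_torque"].round(2),s["width"],s["grasp_force"])
E
```

```text
[0.49869954 0.02011578 0.0523835 ] -14.03366226119862 [-7.9  0.8 15.8] [0.64 1.68 1.89] 0.010692239922628858 80.72167178266682
```

Emit:
jog_arm(motion=[0,0,0,0,0,0,40,0,0,0,0,0,0,45,0,0,-0.3,0,0,0,45,0,0,-0.55,0,0,0,45,0,0,-0.55,0,0,0,45])

```text
time: 36.33
ee_pos: [0.5028, 0.0192, 0.1363]
ee_rot: [0.79, 0.613, 0.002, 0.001]
contact_force: [-0.1, 1.0, -0.8]
width: 0.0451
grasp_force: 0.0
```

```bash
python3 - <<'E'
from h import *
s,r=state();print(s["ee_pos"],s["joint_positions"].round(2))
b0=c0+.195*ey; print(b0,togo([*b0,.135],74.8))
I,K,E=cap("top");J=cv2.medianBlur(I,3);V=J.max(2)
for uv in((291,231),(363,189),(214,200)):
    for c in blob(V<52,uv,25)[:1]: print(c[:,0].mean(0),rect(c,.086,K,E))
E
```

```text
[0.50275653 0.01923706 0.1363252 ] [-0.24  0.45  0.13  2.18 -0.11  0.51 -0.28]
[0.58527501 0.21897665] [1.426, 0.203, 0.013, 0.002, 0.001, -0.495]
[303.         247.70491803] (array([ 0.45881403, -0.01145259]), (74, 19), 55.815425872802734)
[362.7027027 189.2972973] (array([ 0.60490369, -0.1694877 ]), (40, 16), 83.33804321289062)
[213.58333333 200.02777778] (array([0.58287781, 0.21698982]), (43, 16), -15.19232177734375)
```

Emit:
jog_arm(motion=[0.14,0.02,0,0,0,-0.05,45,0.28,0.04,0,0,0,-0.1,45,0.43,0.06,0,0,0,-0.15,45,0.57,0.08,0,0,0,-0.2,45,0.713,0.102,0,0,0,-0.2475,45])

```text
time: 37.0
ee_pos: [0.5418, 0.1196, 0.1325]
ee_rot: [0.496, 0.868, -0.001, -0.001]
contact_force: [0.2, -1.0, 0.4]
width: 0.0451
grasp_force: 0.0
```

Emit:
jog_arm(motion=[0.09,0.11,0,0,0,-0.05,45,0.17,0.23,0,0,0,-0.1,45,0.26,0.34,0,0,0,-0.15,45,0.35,0.46,0,0,0,-0.2,45,0.437,0.572,0,0,0,-0.2475,45])

```text
time: 37.62
ee_pos: [0.583, 0.2195, 0.1323]
ee_rot: [0.13, 0.992, -0.0, -0.001]
contact_force: [0.1, 0.5, 0.6]
width: 0.0452
grasp_force: 0.0
```

Emit:
jog_arm(motion=[0,0,0,0,0,0,45,0,0,0,0,0,0,45])

```text
time: 37.88
ee_pos: [0.5826, 0.2178, 0.1328]
ee_rot: [0.134, 0.991, -0.001, -0.001]
contact_force: [0.3, 0.7, -0.1]
width: 0.0446
grasp_force: 0.0
```

```bash
python3 - <<'E'
from h import *
s,r=state();print(s["ee_pos"],s["joint_positions"].round(2))
b0=c0+.195*ey; print(b0,togo([*b0,.051],74.8))
I,K,E=cap("top");J=cv2.medianBlur(I,3);V=J.max(2)
for uv in((291,231),(363,189)):
    for c in blob(V<52,uv,25)[:1]: print(c[:,0].mean(0),rect(c,.086,K,E))
E
```

```text
[0.58260476 0.21777267 0.13281754] [-0.25  0.58 -0.3   1.9   0.26  0.7   0.6 ]
[0.58527501 0.21897665] [-0.016, 0.013, 0.545, -0.0, -0.001, -0.001]
[290.8        230.77142857] (array([0.49948767, 0.01805108]), (37, 13), 82.65283203125)
[362.7027027  189.27027027] (array([ 0.60477356, -0.1694725 ]), (40, 16), 83.33804321289062)
```

Emit:
jog_arm(motion=[-0.012,0.006,0.25,0,0,0,45,-0.012,0.006,0.45,0,0,0,45,-0.012,0.006,0.545,0,0,0,45,-0.012,0.006,0.545,0,0,0,45])

```text
time: 38.42
ee_pos: [0.5848, 0.2187, 0.0516]
ee_rot: [0.133, 0.991, -0.001, -0.001]
contact_force: [0.5, 1.3, -0.2]
width: 0.0448
grasp_force: 0.0
```

Emit:
jog_arm(motion=[0,0,0,0,0,0,5,0,0,0,0,0,0,5,0,0,0,0,0,0,5,0,0,0,0,0,0,5], grip_force=40)

```text
time: 38.92
ee_pos: [0.5859, 0.2196, 0.0534]
ee_rot: [0.132, 0.991, 0.0, 0.001]
contact_force: [-1.1, 1.2, 7.3]
width: 0.0109
grasp_force: 41.7
```

Emit:
jog_arm(motion=[0,0,0,0,0,0.05,5,0,0,0,0,0,0.1,5,0,0,0,0,0,0.15,5,0,0,0,0,0,0.2,5,0,0,0,0,0,0.25,5])

```text
time: 39.55
ee_pos: [0.5841, 0.2172, 0.0534]
ee_rot: [0.504, 0.864, -0.002, -0.0]
contact_force: [-7.5, -6.6, 13.1]
width: 0.0112
grasp_force: 42.6
```

Emit:
jog_arm(motion=[0,0,0,0,0,0.05,5,0,0,0,0,0,0.1,5,0,0,0,0,0,0.15,5,0,0,0,0,0,0.2,5,0,0,0,0,0,0.24,5])

```text
time: 40.17
ee_pos: [0.5817, 0.2168, 0.0534]
ee_rot: [0.785, 0.619, -0.003, -0.001]
contact_force: [-13.4, -9.1, 21.7]
width: 0.0107
grasp_force: 77.1
```

```bash
python3 - <<'E'
from h import *
s,r=state();print(s["ee_pos"],np.degrees(np.arctan2(r[1,1],r[0,1])),s["contact_force"].round(1),s["wrist_torque"].round(2),s["width"],s["grasp_force"])
E
```

```text
[0.58173623 0.21678729 0.05337011] -13.533718732751542 [-13.4  -9.1  21.7] [-1.97  2.71  2.  ] 0.010721121945793527 77.12987443963357
```

Emit:
jog_arm(motion=[0,0,0,0,0,0,40,0,0,0,0,0,0,45,0,0,-0.3,0,0,0,45,0,0,-0.55,0,0,0,45,0,0,-0.55,0,0,0,45])

```text
time: 40.8
ee_pos: [0.5874, 0.22, 0.1376]
ee_rot: [0.785, 0.62, 0.003, 0.001]
contact_force: [0.0, 0.8, 0.3]
width: 0.0453
grasp_force: 0.0
```

```bash
python3 - <<'E'
from h import *
I,K,E=cap("top"); J,K2,E2=cap("side")
A=cv2.resize(I[236:312,150:220],None,fx=6,fy=6,interpolation=cv2.INTER_CUBIC)
B=cv2.resize(J[180:240,188:262],(380,308),interpolation=cv2.INTER_CUBIC)
B=np.vstack([B,np.zeros((A.shape[0]-308,380,3),np.uint8)])
cv2.imwrite("pics/st.png",np.hstack([A,B]))
print(cast([[166.4,288.6],[188.6,288.6]],.085,K,E))
M=cv2.medianBlur(I,3);V=M.max(2)
for c in blob(V<52,(214,200),25)[:1]: print(c[:,0].mean(0),rect(c,.086,K,E))
E
```

```text
[[0.35743486 0.33634847 0.085     ]
 [0.35637192 0.28021349 0.085     ]]
[206.5 263. ] (array([0.42069647, 0.23470824]), (66, 3), -0.00749969482421875)
```

View pics/st.png

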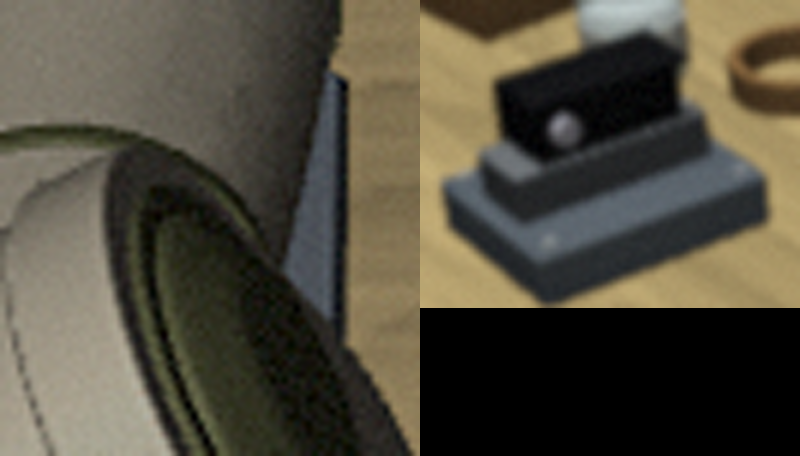

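The side crop shows the shut guard, with the near boss at side pixel (216.0,204.9) and box-top corners at about (193.5,215.6), (212.3,231) and (255.8,214.7). The arm hides the station from above, so I'll use the saved first top picture for that view.

```bash
python3 - <<'E'
from h import *
_,K,E=cap("top"); _,K2,E2=cap("side")
print("boss",cast([[216.,204.9]],.085,K2,E2).round(4))
c=cast([[193.5,215.6],[212.3,231],[255.8,214.7]],.035,K2,E2); print("corners",c.round(4)); m=(c[0]+c[2])/2
d=c[2]-c[1]; e=c[0]-c[1]; print("mid",m.round(4),np.linalg.norm(d),np.linalg.norm(e),np.degrees(np.arctan2(d[1],d[0])),np.degrees(np.arctan2(-e[0],e[1])))
I=cv2.imread("pics/top0.png")
M=I[236:312,155:215]; h=cv2.cvtColor(cv2.GaussianBlur(M,(3,3),0),cv2.COLOR_BGR2HSV).astype(int)
for n,m,z in (("bright",(h[...,2]>105)&(h[...,1]<45),.085),("dark",h[...,2]<56,.1),("box",(h[...,1]>20)&(h[...,1]<60)&(h[...,2]>62)&(h[...,2]<100)&(h[...,0]>90),.035)):
    for c in blob(m,None,2): 
        if n=="box" and cv2.contourArea(c)<300: continue
        c=c+np.array([155,236]); b=cv2.boundingRect(c); print(n,b,cv2.contourArea(c),cast([c[:,0].mean(0)],z,K,E)[0].round(4), rect(c,z,K,E) if len(c)>20 else "")
E
```

```text
boss [[0.3572 0.284  0.085 ]]
corners [[0.3159 0.3562 0.035 ]
 [0.3138 0.242  0.035 ]
 [0.4569 0.2384 0.035 ]]
mid [0.3864 0.2973 0.035 ] 0.1432012615317629 0.11419152726341508 -1.4490934946898746 -1.0554330680776802
bright (171, 295, 17, 6) 76.5 [0.3346 0.3039 0.085 ] (array([0.33433282, 0.30439227]), (41, 13), 88.90227508544922)
bright (201, 251, 2, 3) 2.0 [0.4491 0.2476 0.085 ] 
dark (168, 253, 24, 47) 820.0 [0.3892 0.2966 0.1   ] (array([0.38793372, 0.30005496]), (116, 58), 0.1511327177286148)
dark (205, 250, 3, 54) 47.5 [0.3864 0.2333 0.1   ] (array([0.38607391, 0.23325368]), (133, 5), -1.7763671875)
dark (166, 243, 4, 5) 12.0 [0.4672 0.3306 0.1   ] 
box (161, 248, 45, 56) 2299.5 [0.3909 0.3058 0.035 ] (array([0.39197079, 0.30517383]), (145, 115), -1.0967788696289062)
```

```bash
python3 - <<'E'
from h import *
s,r=state();print(s["ee_pos"],s["joint_positions"].round(2)); g=togo([.358,.3085,.137],88.9); print(g)
v=np.array(g[:3])/3; R1=R.from_euler("z",0.569/3*180,degrees=True)
for k in range(3): print(v.round(3)); v=R1.apply(v)
E
```

```text
[0.5847709  0.21926    0.13370779] [-0.58  0.58  0.2   1.91 -0.18  0.67 -0.51]
[0.229, -1.608, -0.02, -0.0, 0.0, 0.432]
[ 0.076 -0.536 -0.007]
[ 0.364 -0.401 -0.007]
[ 0.526 -0.127 -0.007]
```

Emit:
jog_arm(motion=[0.02,-0.13,-0.02,0,0,-0.05,80,0.04,-0.27,-0.02,0,0,-0.1,80,0.06,-0.4,-0.02,0,0,-0.15,80,0.076,-0.536,-0.02,0,0,-0.1895,80])

```text
time: 41.5
ee_pos: [0.5087, 0.249, 0.1365]
ee_rot: [0.567, 0.824, -0.001, -0.0]
contact_force: [-0.2, -0.5, 0.0]
width: 0.0801
grasp_force: 0.0
```

Emit:
jog_arm(motion=[0.09,-0.1,0,0,0,-0.05,80,0.18,-0.2,0,0,0,-0.1,80,0.27,-0.3,0,0,0,-0.15,80,0.364,-0.401,0,0,0,-0.1895,80])

```text
time: 42.0
ee_pos: [0.4331, 0.2787, 0.1366]
ee_rot: [0.3, 0.954, -0.001, -0.001]
contact_force: [0.0, -0.4, -0.2]
width: 0.0802
grasp_force: 0.0
```

Emit:
jog_arm(motion=[0.13,-0.03,0,0,0,-0.05,80,0.26,-0.06,0,0,0,-0.1,80,0.4,-0.1,0,0,0,-0.15,80,0.526,-0.127,0,0,0,-0.1895,80,0.526,-0.127,0,0,0,-0.1895,80])

```text
time: 42.62
ee_pos: [0.3574, 0.3089, 0.1369]
ee_rot: [0.008, 1.0, -0.0, -0.001]
contact_force: [1.4, -0.9, 0.1]
width: 0.08
grasp_force: 0.0
```

```bash
python3 - <<'E'
from h import *
s,r=state();print(s["ee_pos"],s["joint_positions"].round(2),togo([.358,.3085,.05],88.9),r.round(2).tolist())
I,K,E=cap("top");J=cv2.medianBlur(I,3);V=J.max(2)
for uv in((214,200),(291,231),(363,189)):
    for c in blob(V<52,uv,25)[:1]: print(c[:,0].mean(0),rect(c,.086,K,E))
J,K2,E2=cap("side"); cv2.imwrite("pics/gd.png",cv2.resize(J[150:240,170:280],None,fx=6,fy=6,interpolation=cv2.INTER_CUBIC))
E
```

```text
[0.35741662 0.3088945  0.13692024] [-0.6   0.43 -0.31  2.22  0.26  0.52  0.45] [-0.005, -0.002, 0.579, -0.0, -0.001, 0.001] [[-1.0, 0.02, -0.0], [0.02, 1.0, -0.0], [0.0, -0.0, -1.0]]
[213.39473684 199.92105263] (array([0.58324249, 0.21682597]), (44, 14), 83.30542755126953)
[290.97058824 230.70588235] (array([0.49963217, 0.01917188]), (40, 13), 82.65283203125)
[362.7027027 189.2972973] (array([ 0.60490369, -0.1694877 ]), (40, 16), 83.33804321289062)
```

All three bolts are at their stops: wings at 83°, which is about 100° clockwise from zero. Now I'll pinch the guard bosses.

Emit:
jog_arm(motion=[-0.005,0,0.2,0,0,0,82,-0.005,0,0.35,0,0,0,82,-0.005,0,0.45,0,0,0,82,-0.005,0,0.52,0,0,0,82,-0.005,0,0.579,0,0,0,82])

```text
time: 43.35
ee_pos: [0.3599, 0.3085, 0.0502]
ee_rot: [0.01, 1.0, -0.0, 0.0]
contact_force: [-0.1, -0.4, 0.3]
width: 0.0818
grasp_force: 0.0
```

Emit:
jog_arm(motion=[0,0,0,0,0,0,50,0,0,0,0,0,0,50,0,0,0,0,0,0,50,0,0,0,0,0,0,50], grip_force=25)

```text
time: 43.85
ee_pos: [0.3595, 0.3089, 0.0511]
ee_rot: [0.009, 1.0, 0.0, 0.0]
contact_force: [-1.9, 1.3, 1.0]
width: 0.0593
grasp_force: 32.4
```

```bash
python3 - <<'E'
from h import *
s,r=state();print(s["ee_pos"],s["contact_force"].round(1),s["width"],s["grasp_force"])
J,K2,E2=cap("side"); cv2.imwrite("pics/gd.png",cv2.resize(J[150:240,170:280],None,fx=6,fy=6,interpolation=cv2.INTER_CUBIC))
E
```

```text
[0.35951186 0.30889967 0.05112302] [-1.9  1.3  1. ] 0.0593421816578755 32.359305024147034
```

View pics/gd.png

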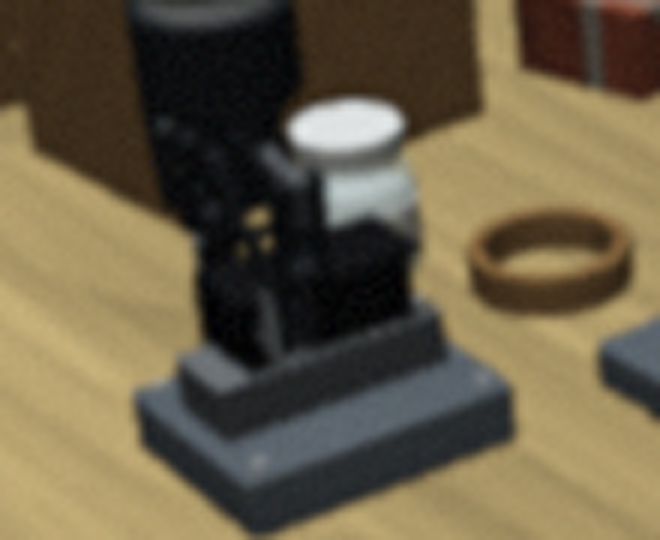

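The near finger is on the boss at crop (280,320) and the width of 59 mm matches the bosses. Now I'll swing it up along the arc.

Emit:
jog_arm(motion=[-0.049,0,-0.138,0,0,0,50,-0.133,0,-0.257,0,0,0,50,-0.245,0,-0.352,0,0,0,50,-0.377,0,-0.414,0,0,0,50,-0.377,0,-0.414,0,0,0,50])

```text
time: 44.52
ee_pos: [0.4171, 0.3083, 0.1138]
ee_rot: [0.01, 1.0, 0.001, 0.001]
contact_force: [-3.0, 2.2, 5.4]
width: 0.0592
grasp_force: 30.7
```

Emit:
jog_arm(motion=[-0.144,0,-0.025,0,0,0,50,-0.289,0,-0.012,0,0,0,50,-0.383,0,0.016,0,0,0,50,-0.383,0,0.016,0,0,0,50,-0.383,0,0.016,0,0,0,50])

```text
time: 45.15
ee_pos: [0.474, 0.3078, 0.1109]
ee_rot: [0.009, 1.0, 0.001, 0.001]
contact_force: [1.4, 3.9, 3.9]
width: 0.0593
grasp_force: 26.8
```

```bash
python3 - <<'E'
from h import *
s,r=state();print(s["ee_pos"],s["contact_force"].round(1),s["width"],s["grasp_force"])
E
```

```text
[0.47399225 0.30775715 0.11090386] [1.4 3.9 3.9] 0.05926089170712143 26.770860850811005
```

Emit:
jog_arm(motion=[0,0,0,0,0,0,75,0,0,0,0,0,0,82,0,0,-0.25,0,0,0,82,0,0,-0.6,0,0,0,82,0,0,-0.6,0,0,0,82])

```text
time: 45.78
ee_pos: [0.4747, 0.3074, 0.2038]
ee_rot: [0.01, 1.0, 0.001, 0.002]
contact_force: [0.2, -0.6, -0.9]
width: 0.0821
grasp_force: 0.0
```

Emit:
jog_arm(motion=[0.3,0.08,0,0,0,0,40,0.63,0.08,0,0,0,0,40,0.63,0.08,0,0,0,0,40,0.63,0.08,0,0,0,0,40])

```text
time: 46.28
ee_pos: [0.3794, 0.32, 0.2001]
ee_rot: [0.009, 1.0, -0.0, 0.0]
contact_force: [0.7, -0.5, -0.2]
width: 0.0401
grasp_force: 0.0
```

```bash
cat > tog.py <<'E'
from h import *
s,r=state();print(s["ee_pos"],s["contact_force"].round(1),s["width"])
I,K,E=cap("side")
P=lambda a,rad,z: None
# toggle (steel rod) predicted tips, guard boss at several angles, near (-y) boss
t=np.radians(-1.1); X=np.array([np.cos(t),np.sin(t),0]);Y=np.array([-X[1],X[0],0]);Z=np.array([0,0,1.]);Hh=np.array([.4395,.3072,.067])
piv=Hh-.06*X-.002*Z
h=cv2.cvtColor(I,cv2.COLOR_BGR2HSV).astype(int)
br=lambda uv:h[int(round(uv[1]))-1:int(round(uv[1]))+2,int(round(uv[0]))-1:int(round(uv[0]))+2,2].mean().round()
for n,l in(("off",26),("mid",0),("on",-26)):
    a=np.radians(l); q=[proj(piv+d*(np.sin(a)*Y+np.cos(a)*Z),K,E)[0] for d in(.008,.014,.02,.026)]; print(n,[(v.round().astype(int).tolist(),br(v)) for v in q])
for g in(0,60,80,90,100,110):
    f=np.radians(12.4+g); q=proj(Hh+.084*(-np.cos(f)*X+np.sin(f)*Z)-.03*Y,K,E)[0]; print("boss",g,q.round(),br(q))
E
python3 - <<'E'
exec(open("tog.py").read())
print(togo(np.r_[(piv+.012*Y)[:2],.061],88.9))
E
```

```text
[0.37940085 0.32000363 0.20007673] [ 0.7 -0.5 -0.2] 0.040088023522376406
off [([218, 203], np.float64(126.0)), ([218, 201], np.float64(138.0)), ([217, 199], np.float64(139.0)), ([216, 197], np.float64(149.0))]
mid [([219, 203], np.float64(127.0)), ([219, 201], np.float64(146.0)), ([219, 199], np.float64(172.0)), ([218, 198], np.float64(161.0))]
on [([220, 204], np.float64(130.0)), ([220, 202], np.float64(131.0)), ([220, 201], np.float64(150.0)), ([220, 200], np.float64(171.0))]
boss 0 [217. 206.] 119.0
boss 60 [232. 180.] 75.0
boss 80 [240. 176.] 10.0
boss 90 [245. 175.] 95.0
boss 100 [249. 175.] 69.0
boss 110 [253. 176.] 179.0
[0.001, 0.003, 0.927, -0.0, 0.0, -0.0]
```

```bash
cat > t2.py <<'E'
from h import *
I,K,E=cap("side"); h=cv2.cvtColor(I,cv2.COLOR_BGR2HSV).astype(int)
print(h[192:210,210:230,2]); print(h[168:184,240:258:1,2])
E
python3 t2.py
```

```text
[[181 179 178 177 181 184 187 187 181 159 120 104 107 111 116 120 122 120
  124 122]
 [191 189 182 182 180 182 184 187 187 169 133 109 109 114 117 118 118 121
  123 119]
 [188 190 189 185 182 179 182 182 185 174 152 125 114 118 117 119 120 120
  122 120]
 [185 187 190 190 184 178 173 176 179 179 164 138 124 125 124 125 123 128
  126 125]
 [179 181 186 186 181 166 159 161 175 180 174 156 141 134 134 133 127 127
  129 129]
 [174 175 179 180 169 148 140 148 169 179 177 169 157 149 145 144 143 139
  135 131]
 [175 173 174 178 166 141 133 139 161 178 185 179 174 169 167 162 157 151
  139 128]
 [176 174 176 175 166 141 126 133 156 181 188 183 176 174 171 165 152 144
  130 121]
 [178 176 176 177 171 154 127 128 149 172 181 180 172 158 150 141 126 123
  119 120]
 [175 175 173 177 173 161 136 126 136 148 154 151 144 130 121 119 117 118
  118 116]
 [164 168 168 172 169 162 134 125 127 125 123 122 122 119 116 119 120 120
  120 118]
 [153 158 159 159 156 144 128 123 126 127 123 122 120 115 118 119 118 116
  119 118]
 [147 146 143 140 135 126 123 122 130 137 133 132 123 119 121 120 122 120
  118 
[... 931 characters left out ...]
183 180 178 177 175 174]
 [  4  14  57  95 103  94  89  76  54  51 114 168 184 183 182 180 178 177]
 [  9   9  32  63  80  85  83  72  48  39 101 161 180 182 181 180 180 180]
 [  7   3  14  38  58  72  74  56  29  32  94 153 172 176 179 181 181 182]
 [  7   6   6  16  34  46  43  31  13  28  98 153 170 171 170 175 179 178]
 [  7   7   7   9  13  18  21  13   7  31  97 159 175 171 171 170 171 175]
 [  6  13  10   8   6  10  10   6   8  31  95 159 176 174 172 169 169 169]
 [  7  10   5   0   0  11   6   3   9  26  96 156 175 174 174 170 170 169]
 [ 10   8   8  11  11   9  14  10   8  23  93 155 176 174 175 176 174 174]
 [  9  10   5  11   8   7  10   8   4  23  92 155 177 175 176 175 175 174]]
```

Emit:
jog_arm(motion=[0,0,0.3,0,0,0,40,0,0,0.6,0,0,0,40,0,0,0.75,0,0,0,40,0,0,0.85,0,0,0,40,0,0,0.927,0,0,0,40])

```text
time: 47.0
ee_pos: [0.3797, 0.3203, 0.0607]
ee_rot: [0.01, 1.0, -0.0, 0.0]
contact_force: [-0.4, 0.8, 0.8]
width: 0.0399
grasp_force: 0.0
```

Emit:
jog_arm(motion=[0,0,0,0,0,0,28,0,0,0,0,0,0,28,0,0,0,0,0,0,28])

```text
time: 47.38
ee_pos: [0.3795, 0.3206, 0.0621]
ee_rot: [0.009, 1.0, 0.0, 0.001]
contact_force: [-0.9, -0.6, -0.4]
width: 0.0283
grasp_force: 0.0
```

The boss pixel at (245,174) puts the guard at about 1.57 rad. The fingers straddle the toggle, so I'll push towards -y in steps.

Emit:
jog_arm(motion=[0,-0.04,0,0,0,0,28,0,-0.08,0,0,0,0,28,0,-0.12,0,0,0,0,28,0,-0.15,0,0,0,0,28,0,-0.18,0,0,0,0,28])

```text
time: 48.0
ee_pos: [0.3788, 0.2934, 0.0616]
ee_rot: [0.009, 1.0, 0.0, 0.0]
contact_force: [-0.1, 2.7, 1.9]
width: 0.028
grasp_force: 1.1
```

Emit:
jog_arm(motion=[0,-0.015,0,0,0,0,28,0,-0.027,0,0,0,0,28,0,-0.027,0,0,0,0,28])

```text
time: 48.38
ee_pos: [0.3787, 0.2901, 0.0615]
ee_rot: [0.009, 1.0, 0.001, 0.0]
contact_force: [0.2, 4.0, 0.1]
width: 0.0282
grasp_force: 1.9
```

```bash
python3 - <<'E'
from h import *
s,r=state();print(s["ee_pos"],s["contact_force"].round(1),s["wrist_torque"].round(2),s["width"],s["grasp_force"])
E
```

```text
[0.37873294 0.29005169 0.06147678] [0.2 4.  0.1] [ 0.95 -0.09  0.05] 0.02824086695937912 1.8918049335479736
```

Emit:
jog_arm(motion=[0,-0.015,0,0,0,0,28,0,-0.03,0,0,0,0,28,0,-0.03,0,0,0,0,28])

```text
time: 48.75
ee_pos: [0.3791, 0.289, 0.0619]
ee_rot: [0.008, 1.0, 0.003, 0.001]
contact_force: [-0.3, 12.6, -0.1]
width: 0.0279
grasp_force: 5.5
```

```bash
python3 - <<'E'
from h import *
s,r=state();print(s["ee_pos"],s["contact_force"].round(1),s["wrist_torque"].round(2),s["width"],s["grasp_force"])
E
```

```text
[0.37908609 0.28902477 0.06190385] [-0.3 12.6 -0.1] [ 2.83  0.2  -0.  ] 0.027888251379265233 5.538090169429779
```

Emit:
jog_arm(motion=[0,0.06,0,0,0,0,28,0,0.06,-0.2,0,0,0,32,0,0.06,-0.5,0,0,0,40,0,0.06,-0.9,0,0,0,60,0,0.06,-0.9,0,0,0,82])

```text
time: 49.38
ee_pos: [0.3796, 0.294, 0.1998]
ee_rot: [0.01, 1.0, 0.001, 0.002]
contact_force: [-0.4, 0.4, -0.3]
width: 0.0748
grasp_force: 0.0
```

```bash
python3 t2.py | head -36; python3 - <<'E'
from h import *
print(state()[0]["ee_pos"],togo([.4415,.308,.2],88.9))
E
```

```text
[[184 180 177 176 182 183 185 187 180 160 121 103 111 112 118 120 120 122
  123 121]
 [188 187 183 183 180 184 182 187 185 172 133 110 109 111 117 121 121 118
  122 121]
 [190 193 188 185 184 185 183 182 184 177 152 126 115 112 119 120 122 121
  120 121]
 [183 191 188 190 190 185 180 180 182 179 167 141 127 124 123 126 126 126
  123 127]
 [178 179 185 191 191 190 186 185 180 181 173 154 140 134 133 128 129 128
  132 131]
 [177 178 179 184 189 193 190 188 186 180 176 167 160 152 148 143 138 139
  135 133]
 [175 174 175 179 181 186 188 193 188 180 175 174 174 172 169 163 157 153
  140 129]
 [178 177 176 175 178 182 186 189 183 168 158 160 173 175 172 165 153 142
  128 121]
 [179 177 175 175 177 177 180 180 164 136 119 132 156 160 149 142 131 122
  121 119]
 [172 176 175 176 175 175 175 168 144 101  83 103 130 130 122 117 118 119
  118 116]
 [164 166 171 169 172 172 161 145 115  84  77  94 111 118 121 120 121 120
  122 116]
 [154 157 158 161 156 149 142 122  98  73  80 103 119 119 119 118 118 119
  120 119]
 [148 146 143 143 136 127 135 128  99  78  90 116 123 120 118 119 119 120
  119 123]
 [133 125 125 122 119 122 130 132 108  92 101 116 119 118 118 119 121 121
  120 116]
 [119 117 118 118 118 119 120 122 114 108 104 110 116 117 119 122 119 115
  114 104]
 [119 118 118 119 119 116 115 116 112 113 111 114 119 119 115 114 107  97
   83  73]
 [119 121 119 120 118 120 118 117 118 117 119 118 114 113  98  89  75  65
   51  44]
 [118 119 119 117 122 121 119 119 120 113 112 106  90  78  67  55  49  42
   39  37]]
[0.3790358  0.29317204 0.19780563] [-0.414, 0.107, -0.014, 0.0, 0.001, -0.0]
```

The toggle now leans to -y, its tip moved from (216,196) to (220,200). Next I'll regrip the bosses and lower the guard.

Emit:
jog_arm(motion=[-0.3,0.099,-0.014,0,0,0,82,-0.633,0.099,-0.014,0,0,0,82,-0.633,0.099,-0.014,0,0,0,82,-0.633,0.099,0.2,0,0,0,82,-0.633,0.099,0.4,0,0,0,82])

```text
time: 50.05
ee_pos: [0.4721, 0.3057, 0.1343]
ee_rot: [0.009, 1.0, -0.001, -0.001]
contact_force: [0.3, -1.0, -0.7]
width: 0.0821
grasp_force: 0.0
```

```bash
python3 - <<'E'
from h import *
print(state()[0]["ee_pos"],togo([.474,.3075,.111],88.9))
E
```

```text
[0.47214248 0.30574485 0.13429483] [-0.013, 0.012, 0.155, -0.001, -0.001, 0.0]
```

Emit:
jog_arm(motion=[0,0.003,0.08,0,0,0,82,0,0.003,0.15,0,0,0,82,0,0.003,0.15,0,0,0,82])

```text
time: 50.42
ee_pos: [0.4734, 0.3072, 0.1136]
ee_rot: [0.009, 1.0, -0.0, -0.0]
contact_force: [-0.6, 0.8, 0.3]
width: 0.0818
grasp_force: 0.0
```

Emit:
jog_arm(motion=[0,0,0,0,0,0,50,0,0,0,0,0,0,50,0,0,0,0,0,0,50,0,0,0,0,0,0,50], grip_force=25)

```text
time: 50.92
ee_pos: [0.4747, 0.3078, 0.1148]
ee_rot: [0.009, 1.0, 0.001, 0.001]
contact_force: [1.8, -0.1, 5.8]
width: 0.059
grasp_force: 27.0
```

```bash
python3 - <<'E'
from h import *
s,_=state();p=s["ee_pos"];print(p,s["width"],s["contact_force"].round(1))
o=np.array([p[0],p[2]]); S=np.array([.3595,.0511])  # shut pinch
a0=np.degrees(np.arctan2(p[2]-(S[1]-.018),(S[0]+.082)-p[0])); print("phi",a0)
for t in(75,60,45,30,15,0,-1.5):
    f=np.radians(12.4+t); q=np.array([S[0]+.082-.084*np.cos(f),S[1]-.018+.084*np.sin(f)]); print(t,(-(q[0]-p[0])/.15).round(3),(-(q[1]-p[2])/.15).round(3))
E
```

```text
[0.47467797 0.30784649 0.1148345 ] 0.058959744315532574 [ 1.8 -0.1  5.8]
phi 112.09340125971846
75 0.247 -0.015
60 0.391 0.011
45 0.523 0.073
30 0.635 0.167
15 0.718 0.287
0 0.768 0.425
-1.5 0.771 0.439
```

Emit:
jog_arm(motion=[0.101,0,-0.005,0,0,0,50,0.247,0,-0.015,0,0,0,50,0.391,0,0.011,0,0,0,50,0.523,0,0.073,0,0,0,50,0.635,0,0.167,0,0,0,50])

```text
time: 51.55
ee_pos: [0.3786, 0.3088, 0.0895]
ee_rot: [0.01, 1.0, 0.0, 0.001]
contact_force: [4.7, -2.2, 1.5]
width: 0.0587
grasp_force: 42.0
```

Emit:
jog_arm(motion=[0.083,0,0.12,0,0,0,50,0.118,0,0.2,0,0,0,50,0.133,0,0.255,0,0,0,50,0.136,0,0.275,0,0,0,50,0.136,0,0.275,0,0,0,50])

```text
time: 52.18
ee_pos: [0.3575, 0.3091, 0.0496]
ee_rot: [0.009, 1.0, -0.0, 0.001]
contact_force: [-8.3, -3.9, 37.2]
width: 0.0591
grasp_force: 47.8
```

```bash
python3 - <<'E'
from h import *
s,_=state();p=s["ee_pos"];print(p,s["width"],s["contact_force"].round(1),s["grasp_force"])
E
```

```text
[0.35749015 0.30905179 0.04955033] 0.059129530825391144 [-8.3 -3.9 37.2] 47.811763286590576
```

Emit:
jog_arm(motion=[0,0,-0.015,0,0,0,50,0,0,-0.015,0,0,0,75,0,0,-0.015,0,0,0,82,0,0,-0.015,0,0,0,82])

```text
time: 52.68
ee_pos: [0.3583, 0.3095, 0.0497]
ee_rot: [0.009, 1.0, -0.0, -0.0]
contact_force: [0.3, -0.1, 1.2]
width: 0.082
grasp_force: 0.0
```

Emit:
jog_arm(motion=[0,0,-0.15,0,0,0,82,0,0,-0.4,0,0,0,82,0,0,-0.8,0,0,0,82,0,0,-1,0,0,0,82,0,0,-1,0,0,0,82])

```text
time: 53.3
ee_pos: [0.3593, 0.3102, 0.2019]
ee_rot: [0.01, 1.0, 0.001, 0.002]
contact_force: [0.2, 0.2, -0.4]
width: 0.0822
grasp_force: 0.0
```

```bash
python3 - <<'E'
exec(open("tog.py").read())
print(h[198:212,208:226,2])
# boss centroid & guard outline vs first image
a=cv2.imread("pics/side0.png")[180:240,188:262].astype(int); b=I[180:240,188:262].astype(int); d=np.abs(a-b).max(2); print("diff px >40:",(d>40).sum(),np.argwhere(d>40)[:20].tolist())
E
python3 - <<'E'
from h import *
I=sidebar("red",[.5912,.1161,.059]); sidebar("grey",[.602,-.068,.059])
IT,K,E=cap("top"); V=cv2.medianBlur(IT,3).max(2)
for uv in((214,200),(291,231),(363,189)):
    c=blob(V<52,uv,25)[0]; print(c[:,0].mean(0),rect(c,.086,K,E))
h=cv2.cvtColor(cv2.medianBlur(IT,3),cv2.COLOR_BGR2HSV).astype(int)
for n,m,uv in(("red",(h[...,0]<12)&(h[...,1]>135),(254,196)),("grey",(h[...,1]<60)&(h[...,2]<82),(325,193))):
    c=blob(m,uv,60)[0]; print(n,c[:,0].mean(0),rect(c,.065,K,E))
print(ctrl.sense()["contact_force"])
E
```

```text
[0.35925415 0.310163   0.20187131] [ 0.2  0.2 -0.4] 0.08215841198555242
off [([218, 203], np.float64(55.0)), ([218, 201], np.float64(20.0)), ([217, 199], np.float64(13.0)), ([216, 197], np.float64(23.0))]
mid [([219, 203], np.float64(32.0)), ([219, 201], np.float64(11.0)), ([219, 199], np.float64(11.0)), ([218, 198], np.float64(17.0))]
on [([220, 204], np.float64(22.0)), ([220, 202], np.float64(12.0)), ([220, 201], np.float64(8.0)), ([220, 200], np.float64(8.0))]
boss 0 [217. 206.] 79.0
boss 60 [232. 180.] 190.0
boss 80 [240. 176.] 175.0
boss 90 [245. 175.] 173.0
boss 100 [249. 175.] 174.0
boss 110 [253. 176.] 179.0
[[ 17  23  28  26  23  27  24  23  22  19  17  21  12   8  11  12   7  12]
 [ 22  23  25  24  22  21  16  17  11  11  12  11  10   4  10  13   8   7]
 [ 14  19  19  23  15  12  13  12  11   9   8   5   6   5   9   3   8  13]
 [ 14  13  10  12  12  12  25  40  39  25  10  11  10   8   8   8   6   9]
 [ 11  11   9   4  10  33  76  99  90  61  31  16   4   8   6  11   7  13]
 [  7   7   4   5  25  70 125 143 120  88  57  29  12  11   8   3  13  14]
 [ 10   7   5  10  29  90 
[... 672 characters left out ...]
754]), (104, 68), -87.50699472427368) shift [0.0031 0.0035 0.    ]
grey expected [365. 232.] seen [347.4 245.8] (array([ 0.52595978, -0.05602802]), (529, 233), 87.9239730834961) shift [-0.0816 -0.0214  0.    ]
[213.52631579 200.        ] (array([0.58324249, 0.21682597]), (44, 14), 83.30542755126953)
[290.71428571 230.71428571] (array([0.4998428 , 0.01913576]), (40, 13), 81.86280059814453)
[362.7027027  189.32432432] (array([ 0.60477356, -0.1694725 ]), (40, 16), 83.33804321289062)
red [254.2125 196.15  ] (array([0.59442566, 0.11281862]), (71, 40), 89.65399169921875)
grey [323.3875 191.7375] (array([ 0.60475378, -0.06874014]), (73, 42), -87.85563325881958)
[-0.43568483  0.39781497 -0.56613499]
```

```bash
python3 -c "
from plant import ctrl
print(ctrl.sign_off())"
```

```text
the job is handed in; nothing more can be done
None
```

The job is handed in at about 53 s of robot time, though the sign-off returned no verdict: the last checks showed the red, brown and grey bars flat in their bays, all three bolts at their stops, the toggle on and the guard shut, with the arm clear.

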